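# Fit the retaining ring that holds a microscope's sprung rotating stage

### The job

Take the ring pliers from their stand, spread the retaining ring on the wooden block with them, slide it over the spindle of the rotating stage, press the sprung stage plate gently down with it as far as it goes, and let the ring close fully home all round the spindle's groove, so that it holds the plate down. Carry the ring only with the pliers, do not force it, then put the pliers back upright in their stand and leave the other things on the bench alone.

Things in the scene. Friction and masses are not known exactly. Their poses are not given: they have to be found in the camera images.
- pliers_grip (a point): Steel ring pliers, 143 mm tall, upright in their stand, black rubber handles up, jaws down. Point midway between the handles, 52 mm above the pivot; z up along the pliers, handles at +y and -y, hinge axis x. At rest the handles' outer faces are 54 mm apart here and 56 mm at their top, 21 mm higher; each is 22 mm in x and 42 mm tall, and almost upright (leans out 0.05 rad).
- pliers_l (a joint): Squeeze of the pliers, rad, the same for both arms: 0 at rest, grows as the handles are squeezed together, which spreads the jaw tips; firm built-in stop at 0.205 (handles then lean in, the fingers 30 to 35 mm apart). A spring resists: about 12 N per handle to start, 25 to 30 N to reach the stop with the ring. Each mm that a handle moves in moves its tip out by about 1.3 mm.
- pliers_tip (a point): Midway between the jaw tips, at the shoulders from which the pins start, 117 mm below pliers_grip, same axes (does not turn with the arms). Each tip is 8 x 8 mm and ends in a round pin, 3.2 mm in diameter, leaning 0.12 rad outward and reaching 4.5 mm below the shoulder. At rest the pins stand at y = +-15.2 mm from this point; fully squeezed at about +-28.5 mm and 4 mm higher.
- rack: Aluminium pliers stand, fixed, 64 x 102 x 80 mm; origin at the centre of its underside. Its top, 80 mm high, has a slot 20 mm wide in x and 90 mm long in y through which the jaws hang; a flange of the pliers, 46 mm in x by 22 mm in y, underside 50 mm above pliers_tip, lies across the slot.
- stand: Wooden block, fixed, 80 x 80 x 25 mm, with an aluminium boss 22 mm in diameter and 5 mm high in the middle of its top, around which the ring lies; origin at the centre of its underside.
- ring_c (a point): Dark steel retaining ring lying flat on the block, inner diameter 26.8, outer 36, 5 mm thick. Its centre, half-way up, fixed to its back; z up, the gap faces +x. Beside the gap two lugs, 13 x 14 mm, each with a through hole 8 x 8 mm, at x = 16.5, y = +-16.5 mm when closed.
- ring_l (a joint): Bend of the ring's +y arm, rad: 0 closed, grows as it is spread against a spring of 1.5 to 4.5 N per lug. Spread by the fully squeezed pliers it is about 0.32: the holes are then at x = 11.6, y = +-26 mm from ring_c, and the opening clears the spindle by about 2 mm all round when the spindle's axis is 4 mm to +x of ring_c.
- ring_r (a joint): Bend of the ring's -y arm, rad, likewise.
- spindle: Rotating stage unit, fixed: grey cast base 130 x 110 x 40 mm with an upright steel spindle, diameter 30 mm, in the middle; origin at the centre of its underside, z up. The spindle carries the round black stage plate. Its groove, diameter 26 mm, lies 62 to 69.5 mm above the underside; the plate hides it at rest.
- spindle_top (a point): Centre of the spindle's upper end, 82.5 mm above the unit's underside; the last 3 mm taper from 30 to 25 mm in diameter.
- stage (a joint): Round black stage plate, diameter 96 mm: how far it is pressed down, m, 0 to 0.007. At 0 its top is 70 mm above the unit's underside (12.5 mm below the spindle's end). Its spring takes 2.2 N to start, 3.3 N at the stop, where a ring on the plate is level with the groove; under 5.5 mm is not enough. With the ring in the groove it stays pressed by about 5.5 mm.
- jar: A glass jar, 56 mm in diameter, 70 mm high: bystander; origin under its centre.
- driver: A screwdriver lying down, 140 mm: bystander.
- slides: A grey box of slides, 80 x 32 x 30 mm: bystander; origin under its centre.
- objective: A microscope objective, 24 mm in diameter, 40 mm high: bystander; origin under its centre.
- eyepiece: A black eyepiece, 30 mm in diameter, 45 mm high: bystander; origin under its centre.
- dish: A glass dish, 80 mm in diameter, 16 mm high: bystander; origin under its centre.
Mind the look-alikes: they are no part of the job. Of the things that look like the stand, take the one that is nearest to the robot's base at the start.

How it is judged:
By the outcome, as a careful person would: the job done as asked, in the order asked, and still so for the second after the job is handed in, with the robot touching nothing.
It also fails if it takes over 72 s, if anything falls off the work surface, if the arm or the gripper's body presses on something with over 40 N, if the wrist force passes 120 N, or if a joint passes its speed limit or range.

### The arm

A 7-joint arm with a two-finger parallel gripper is mounted at the origin on the work surface. World frame = base frame: x ahead of the robot, y to its left, z up, the work surface at z = 0. Lengths are in m, angles in rad, forces in N, time in s.
With the tool pointing down it reaches from about 0.4 to 0.85 m from the base axis. Payload 10.4 kg.
Tool frame: the origin (TCP) lies midway between the tips of the shut fingers; the grasp point (between the pads) lies 19 mm behind it; y points along the fingers, x is the direction in which the jaws open and shut, and the axes are right-handed (so a half turn about y gives the same grasp; the last joint's range is limited). The gripper opens to 87 mm and grips with 3 to 60 N. Pads are 19 mm wide; open, the fingers measure 117 mm over their backs; the gripper's body (75 mm by 190 mm) begins 51 mm behind the grasp point.
Start: joints at [1.238, 0.332, -0.065, 1.46, 0.022, 1.35, -0.088], TCP at [0.191, -0.595, 0.223] pointing down, gripper open.
Joint ranges: [-2.6, 2.6], [-0.5, 2.12], [-1.47, 1.34], [0.16, 2.42], [-1.27, 4.41], [0.06, 2.06], [-2.6, 2.6]. Speed limits (rad/s): [2.22, 2.22, 2.79, 2.79, 3.14, 3.14, 3.14].

### API

Orientations are given as a unit quaternion [x, y, z, w].
In Python, from bench import r gives the robot as it stands. The module is installed in compiled form; this text tells all that it offers.
- The arm moves only by the tool arm_command, never from a script. Its argument "deltas" is one flat list of numbers, 6 for each row, row after row: the shift along the tool's x, y, z in m, then the turn, a rotation vector about the tool's x, y, z in degrees. In form: [tx, ty, tz, ax, ay, az, tx, ty, tz, ax, ay, az, ...]. A call has 1 to 8 rows; each row is the pose to reach, as a shift and turn from the pose commanded when the call began, along the tool's axes at that moment; what a row does not reach only later rows make up. A row lasts 1/8 s, in which the tool goes at most 62.5 mm and 10.7 degrees, less where a joint would pass 70% of its speed; a pose out of reach is approached as far as the arm can. A call with a gripper value outside its range is refused whole. "hand" is the opening, from 0 (shut) to 1 (fully open), set as the call begins (left out, the last holds). The fingers move at their own pace and stop on an object; "grip_force" is the grip in N (left out, the last holds). Time passes only in rows, so rows that repeat a pose let the fingers close. It gives the time, the measured TCP pose, the force and the opening at its end, in the units of the state.
- r.read_state(): the state, without advancing time (a new reading comes with each control period).
- r.camera(name): name is "side" or "top"; returns a dict with "image" (480x640x3 uint8, red, green, blue), "intrinsics" (3x3 intrinsics, pixels), "world_from_camera" (4x4, takes a point from camera to world coordinates). Camera axes: x right, y down, z forward; pixel columns grow to the right and rows downward; lengths in m; the calibration is good to about 2 mm. A picture is of the moment at which its call begins. There is no depth.
- r.close_job(): hands the job in, once; it reports no verdict.
Trained networks look in a picture, given as the dict that the camera call returned (one of the last four; its "shot" number tells which), for a name from the list of things; names that differ only in an ending like _2 or _b are one class to them, and where a whole thing is asked for, a point or a joint stands for the part that bears it (a point fixed in the world has none). Each returns a list of dicts, best first, with "conf" (0 to 1); they miss things now and then, are a little off and sometimes report something else, mostly with a low value. They report only what shows in the picture. A call takes as long as a camera call. They do not tell look-alikes from the thing itself.
- r.boxes_of(picture, query): "centre" ([row, column] in pixels, amid what is visible of it).
- r.regions_of(picture, query): "region" (480x640 bool, what is visible of it) and "centre" ([row, column] in pixels, amid what is visible of it).
The state is a dict: "time": time; "joint_positions": joint angles; "joint_vel": joint speeds; "joint_torque": joint torques, N m; "ee_pos": TCP position; "eef_rot": TCP orientation; "ft_force": force on the tool from outside, world axes, zero at the start; "torque": the same for the moment, N m; "width": finger opening in m.
Only numpy, scipy, OpenCV 4.12 (cv2) and the standard library are available. Lean on these libraries where they do the work, as an engineer would, in place of code of your own. Each camera call takes 0.05 s, during which the arm holds its last target.

## Working session

There is one attempt and no reset: what is moved stays moved. The work goes in short steps, Python scripts to look and compute and a tool call to move; the robot and the scene stay as the last step left them, time stands still between calls to the robot, and variables do not carry over. Pictures are saved under pics/ and viewed, and the job is handed in when it is done.

Besides the shell and the picture viewer there is one more tool, called after "Request:" as name(argument=value, ...) on one line, values as JSON. arm_command: Moves the arm, as the interface text tells. Its arguments: {"type":"object","properties":{"deltas":{"type":"array","items":{"type":"number"}},"hand":{"type":"number"},"grip_force":{"type":"number"}},"required":["deltas"]}

```bash
mkdir -p pics; cat > h.py <<'E'
import numpy as np, cv2
from scipy.spatial.transform import Rotation as R
from bench import r
def snap(name,fn=None):
    p=r.camera(name)
    if fn: cv2.imwrite('pics/'+fn+'.png',p['image'][:,:,::-1])
    return p
def ray(p,rc):
    K=np.array(p['intrinsics']);T=np.array(p['world_from_camera'])
    d=np.linalg.solve(K,[rc[1],rc[0],1.]);return T[:3,3],T[:3,:3]@d
def atz(p,rc,z):
    o,d=ray(p,rc);return o+d*(z-o[2])/d[2]
def proj(p,X):
    K=np.array(p['intrinsics']);T=np.array(p['world_from_camera'])
    c=T[:3,:3].T@(np.asarray(X)-T[:3,3]);u=K@c;return u[1]/u[2],u[0]/u[2]
def tri(p1,a,p2,b):
    o1,d1=ray(p1,a);o2,d2=ray(p2,b);d1=d1/np.linalg.norm(d1);d2=d2/np.linalg.norm(d2)
    s=np.linalg.lstsq(np.c_[d1,-d2],o2-o1,rcond=None)[0]
    A=o1+d1*s[0];B=o2+d2*s[1];return (A+B)/2,np.linalg.norm(A-B)
E
python3 - <<'E'
from h import *
a=snap('top','t0');b=snap('side','s0')
print(a['world_from_camera'],b['world_from_camera'],a['intrinsics'],b['intrinsics'])
for q in ['pliers_grip','rack','stand','ring_c','spindle','spindle_top','pliers_tip','jar','driver','slides','objective','eyepiece','dish']:
    for n,p in (('t',a),('s',b)):
        print(q,n,[(round(d['conf'],2),np.round(d['centre'],1).tolist()) for d in r.boxes_of(p,q)][:4])
print(r.read_state())
E
```

```text
[[-0.00857789 -0.99668233  0.08093674  0.4991676 ]
 [-0.99996264  0.00846311 -0.00176106  0.07697723]
 [ 0.00107024 -0.08094883 -0.99671768  0.90728415]
 [ 0.          0.          0.          1.        ]] [[ 0.8811826  -0.35054489  0.317231    0.24164352]
 [-0.4725728  -0.67275625  0.56927496 -0.52789084]
 [ 0.01386271 -0.65154993 -0.75847908  0.87977223]
 [ 0.          0.          0.          1.        ]] [[440.79833969   0.         327.17869531]
 [  0.         440.79833969 237.24560479]
 [  0.           0.           1.        ]] [[512.45499276   0.         298.23645525]
 [  0.         512.45499276 237.23777873]
 [  0.           0.           1.        ]]
pliers_grip t [(0.72, [237.4, 222.5])]
pliers_grip s [(0.78, [163.6, 251.9]), (0.32, [285.0, 300.2])]
rack t [(0.85, [246.1, 239.1]), (0.38, [237.9, 224.1])]
rack s [(0.91, [197.2, 252.6]), (0.47, [404.5, 383.6]), (0.29, [166.1, 249.3])]
stand t [(0.97, [300.3, 146.2]), (0.7, [135.7, 455.1]), (0.68, [250.8, 372.1])]
stand s [(0.96, [296.2, 302.4]), (0.84, [176.9, 182.7]), (0.83, [315.9, 448.0]), (0.54, [295.2, 309.0])]
ring_c t [(0.
[... 1032 characters left out ...]
9, 286.7])]
{'time': 1.4, 'joint_positions': array([ 1.2384232 ,  0.33216459, -0.06466588,  1.46011674,  0.02161655,
        1.3499423 , -0.08847504]), 'joint_vel': array([ 0.00016764,  0.00080509, -0.00033859,  0.00161636,  0.00046756,
        0.00039257,  0.00066587]), 'joint_torque': array([-1.40929833e-04, -6.23039746e+01,  2.42964970e-02, -3.90120900e+01,
       -6.11799792e-02,  3.14829487e-02,  2.37784627e-05]), 'ee_pos': array([ 0.19051797, -0.59525621,  0.22258956]), 'eef_rot': array([ 0.5711655 , -0.41686462,  0.41689643, -0.57113153]), 'ft_force': array([-0.94882697,  1.21930312, -0.0125941 ]), 'torque': array([-0.00164186,  0.02231009, -0.03764314]), 'width': 0.08680486144624372}
```

View pictures.

View pics/t0.png

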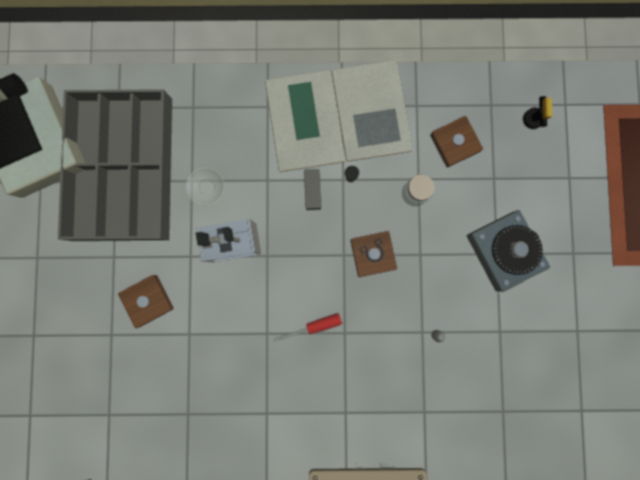

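View pics/s0.png

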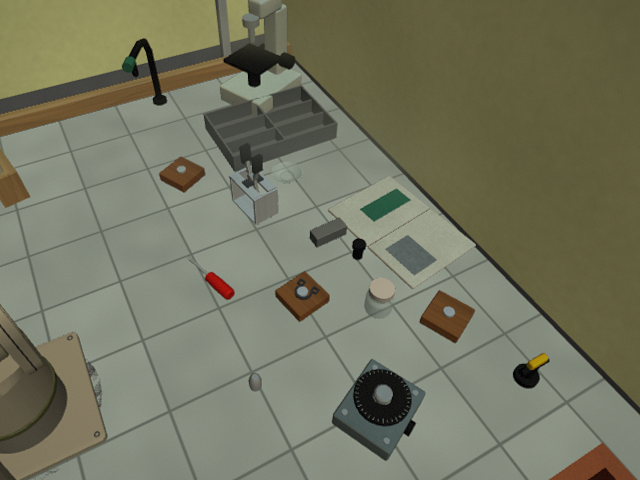

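```bash
python3 - <<'E'
from h import *
a=snap('top');b=snap('side')
A=a['image'][:,:,::-1];B=b['image'][:,:,::-1]
def crop(I,r,c,h,w,k): return cv2.resize(I[r:r+h,c:c+w],None,fx=k,fy=k,interpolation=cv2.INTER_CUBIC)
cv2.imwrite('pics/z1.png',np.vstack([np.hstack([crop(A,205,185,60,80,5),crop(A,222,335,60,80,5)]),np.hstack([crop(B,135,215,60,80,5),crop(B,260,265,60,80,5)])]))
cv2.imwrite('pics/z2.png',np.hstack([crop(A,200,460,100,100,4),crop(B,355,330,100,100,4)]))
for q in ['stand','rack','spindle','ring_c','pliers_grip']:
  for n,p in (('t',a),('s',b)):
    for d in r.regions_of(p,q)[:3]:
        m=d['region'].astype(np.uint8)
        c=max(cv2.findContours(m,0,2)[0],key=cv2.contourArea)
        print(q,n,round(d['conf'],2),np.round(d['centre'],1),int(m.sum()),cv2.minAreaRect(c))
E
```

```text
stand t 0.91 [252.7 373.7] 1630 ((373.5577087402344, 253.2884521484375), (41.96885299682617, 41.772735595703125), 78.69007110595703)
stand t 0.85 [302.8 145.4] 1756 ((145.9412841796875, 300.8879089355469), (40.9169807434082, 44.207210540771484), 62.35402297973633)
stand t 0.75 [141.1 452.9] 1637 ((456.0000305175781, 141.50003051757812), (39.354793548583984, 42.48529052734375), 63.43495178222656)
stand s 0.96 [176.8 180.2] 1023 ((182.00001525878906, 173.50001525878906), (33.23401641845703, 37.47665786743164), 45.0)
stand s 0.81 [295.1 300.8] 1417 ((302.1730041503906, 295.7378845214844), (40.51032638549805, 43.818790435791016), 53.97262954711914)
stand s 0.66 [317.4 448.9] 1665 ((446.7906494140625, 315.8865966796875), (45.24689483642578, 39.34831237792969), 28.442928314208984)
rack t 0.72 [247.1 237.6] 1600 ((228.4675750732422, 240.6988067626953), (37.132999420166016, 60.763092041015625), 80.83765411376953)
rack t 0.5 [254.2 509.5] 1804 ((517.0, 249.5), (49.0, 50.0), 90.0)
rack t 0.28 [333.1 437.5] 121 ((438.0, 335.5), (11.0, 12.0), 90.0)
rack s 0.69 [299.5 382.8] 1028 ((379.5384521484
[... 941 characters left out ...]
695, 22.450284957885742), 60.2551155090332)
ring_c s 0.65 [282.3 300.7] 46 ((299.9000244140625, 283.300048828125), (5.813776969909668, 9.391485214233398), 63.43495178222656)
ring_c s 0.55 [293.9 312. ] 51 ((311.5000305175781, 294.0000305175781), (4.949747085571289, 14.849241256713867), 45.0)
ring_c s 0.48 [288.9 298.5] 190 ((303.65234375, 290.9399108886719), (21.750045776367188, 18.605459213256836), 31.607500076293945)
pliers_grip t 0.86 [236.5 225.4] 603 ((218.099853515625, 240.91604614257812), (24.776430130004883, 41.073638916015625), 76.50426483154297)
pliers_grip s 0.97 [166.9 248.1] 689 ((251.5453643798828, 167.49795532226562), (47.54182434082031, 21.931900024414062), 87.39744567871094)
```

View pics/z1.png

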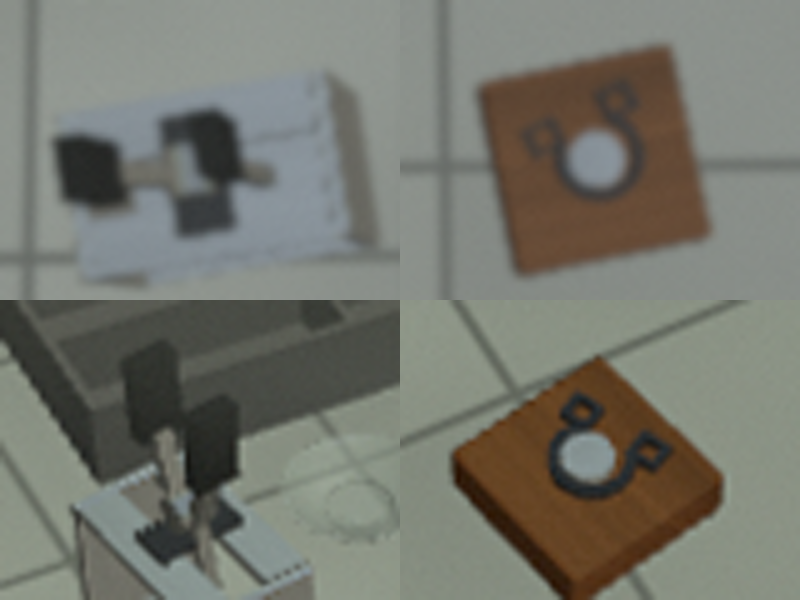

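View pics/z2.png

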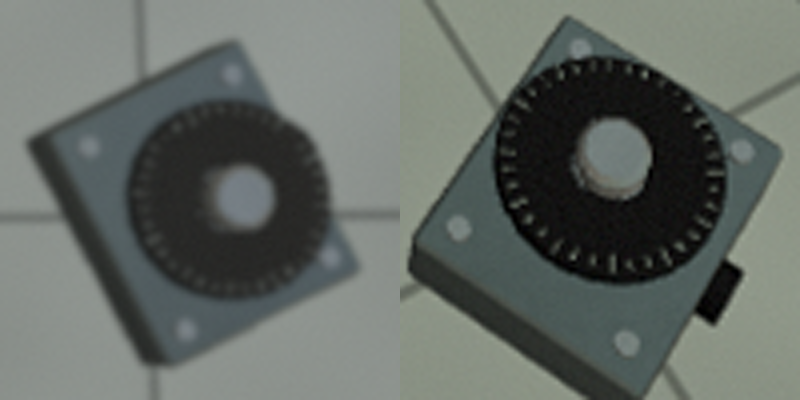

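```bash
cat > fit.py <<'E'
from h import *
from scipy.optimize import minimize
from scipy.ndimage import gaussian_filter
S=8
def circ(rad,z,n=40,a0=0,a1=2*np.pi):
    t=np.linspace(a0,a1,n);return np.c_[rad*np.cos(t),rad*np.sin(t),np.full(n,z)]
def box(x0,x1,y0,y1,z): return np.array([[x0,y0,z],[x1,y0,z],[x1,y1,z],[x0,y1,z]],float)
def pix(p,X):
    K=np.array(p['intrinsics']);T=np.array(p['world_from_camera'])
    c=(np.asarray(X)-T[:3,3])@T[:3,:3];u=c@K.T;return u[:,:2]/u[:,2:]
def labels(p,pose,model,win):
    r0,c0,h,w=win;L=np.zeros((h*S,w*S),np.uint8)
    Rm=R.from_euler('z',pose[2]).as_matrix()
    for poly,lab in model:
        X=poly@Rm.T+[pose[0],pose[1],0]
        uv=(pix(p,X)-[c0,r0]+0.5)*S-0.5
        pts=np.round(uv*16).astype(np.int32)
        if lab>=10:
            pts=cv2.convexHull(pts.reshape(-1,1,2)); l=lab-10
        else: l=lab
        cv2.fillPoly(L,[pts],int(l),shift=4)
    return L
def cost(p,pose,model,win,blur=0.7):
    r0,c0,h,w=win;L=labels(p,pose,model,win)
    I=p['image'][r0:r0+h,c0:c0+w].astype(float).reshape(-1,3)
    B=[]
    for l in np.unique(L):
        m=(L==l).astype(np.float32)
        m=cv2.resize(m,(w,h),interpolation=cv2.INTER_AREA);B.append(gaussian_filter(m,blur).ravel())
    B=np.array(B).T
    c=np.linalg.lstsq(B,I,rcond=None)[0]
    return ((B@c-I)**2).mean()
def fit(ps,wins,models,x0,step=(0.006,0.006,0.15)):
    f=lambda x:sum(cost(p,x,m,w) for p,m,w in zip(ps,models,wins))
    best=None
    for k in range(2):
        s=np.array([x0]+[np.array(x0)+np.eye(3)[i]*step[i]*(1 if k==0 else -.5) for i in range(3)])
        o=minimize(f,x0,method='Nelder-Mead',options=dict(initial_simplex=s,xatol=1e-5,fatol=1e-4,maxiter=150))
        x0=o.x
    return o.x,o.fun
m=1e-3
def ringmodel(z,bend=0):
    M=[]
    M.append((circ(18*m,z),1)) ; M.append((np.vstack([[0,0,z],circ(25*m,z,20,-0.75,0.75)]),2))
    for s in (1,-1):
        M.append((box(10*m,23*m,s*9.5*m,s*23.5*m,z),1)); M.append((box(12.5*m,20.5*m,s*12.5*m,s*20.5*m,z),2))
    M.append((circ(13.4*m,z),2)); M.append((np.vstack([circ(11*m,z),circ(11*m,.025)]),13))
    return M
E
cat > f1.py <<'E'
from fit import *
a=snap('top');b=snap('side')
import pickle; pickle.dump((a,b),open('p0.pkl','wb'))
def win(p,X,h):
    rc=proj(p,X); return (int(rc[0])-h,int(rc[1])-h,2*h,2*h)
c=atz(a,(253.4,374.4),.03); print('ring0',c)
# ring: background wood in window only
M=[(box(-.2,.2,-.2,.2,.025),2)]+ringmodel(.030)
for ps in ([a],[b],[a,b]):
    print('ring',fit(ps,[win(p,c,13) for p in ps],[M]*len(ps),[c[0],c[1],0.47]))
Ms=[(box(-.04,.04,-.04,.04,0),11)]
Ms=[(np.vstack([box(-.04,.04,-.04,.04,0),box(-.04,.04,-.04,.04,.025)]),11),(box(-.04,.04,-.04,.04,.025),2)]
for ps in ([a],[b],[a,b]):
    print('stand',fit(ps,[win(p,c,32) for p in ps],[Ms]*len(ps),[c[0],c[1],0.2]))
s=atz(a,(249.5,521),.0825);print('sp0',s)
Sp=[(np.vstack([circ(.048,.064),circ(.048,.07)]),11),(np.vstack([circ(.015,.07),circ(.015,.0795)]),12),(circ(.0135,.0825),3)]
Sp0=[(np.vstack([box(-.065,.065,-.055,.055,0),box(-.065,.065,-.055,.055,.04)]),14),(box(-.065,.065,-.055,.055,.04),5)]
for ps in ([a],[b],[a,b]):
  for y0 in (0.5,0.5+np.pi/2):
    print('sp',fit(ps,[win(p,s,38) for p in ps],[Sp0+Sp]*len(ps),[s[0],s[1],y0]))
E
python3 f1.py
```

```text
ring0 [ 0.53733832 -0.01831375  0.03      ]
ring (array([ 0.53784619, -0.01776746,  0.42877727]), np.float64(13.514456009940478))
ring (array([ 0.53783962, -0.01862659,  0.41321145]), np.float64(202.87934796826718))
ring (array([ 0.53783246, -0.01810612,  0.38159653]), np.float64(221.5532856421299))
stand (array([ 0.5371131 , -0.01663151,  0.19420646]), np.float64(148.20403023189616))
stand (array([ 0.53732708, -0.01651617,  0.19665713]), np.float64(270.7634019787292))
stand (array([ 0.53738992, -0.01690241,  0.19065416]), np.float64(418.6651909538275))
sp0 [ 0.54002015 -0.2874771   0.0825    ]
sp (array([ 0.54090042, -0.28636261,  0.47860705]), np.float64(54.984262222644965))
sp (array([ 0.53993798, -0.28542373,  2.29463672]), np.float64(270.5109041075916))
sp (array([ 0.54026762, -0.28798744,  0.46247167]), np.float64(254.48223881469127))
sp (array([ 0.5405817 , -0.28746784,  2.24076628]), np.float64(332.2175994210785))
sp (array([ 0.54058886, -0.28743728,  0.46323066]), np.float64(327.09059470916986))
sp (array([ 0.54057073, -0.28706478,  2.29042418]), np.float64(624.6010218241888))
```

```bash
cat > f2.py <<'E'
from fit import *
import pickle; a,b=pickle.load(open('p0.pkl','rb'))
def win(p,X,h):
    rc=proj(p,X); return (int(rc[0])-h,int(rc[1])-h,2*h,2*h)
def handles(t,z0=.126,z1=.168):
    M=[]
    for s in (1,-1):
        o0,o1=.026,.028
        M.append((np.vstack([box(-.011,.011,s*(o0-t),s*o0,z0),box(-.011,.011,s*(o1-t),s*o1,z1)]),13))
    return M
rk=[(np.vstack([box(-.032,.032,-.051,.051,0),box(-.032,.032,-.051,.051,.08)]),14),(box(-.032,.032,-.051,.051,.08),1),(box(-.01,.01,-.045,.045,.08),2)]
fl=[(np.vstack([box(-.023,.023,-.011,.011,.08),box(-.023,.023,-.011,.011,.086)]),13)]
rc=atz(a,(236.5,225.4),.147);print(rc)
for ps in ([a],[b],[a,b]):
  for t in (.008,.011,.014):
    print('rack+pl',t,fit(ps,[win(p,rc-[0,0,.05],36) if p is a else win(p,rc-[0,0,.05],36) for p in ps],[rk+fl+handles(t)]*len(ps),[rc[0],rc[1],0.15]))
E
python3 f2.py
```

```text
[0.56369478 0.25172197 0.147     ]
rack+pl 0.008 (array([0.56385625, 0.26820338, 0.16373037]), np.float64(110.59656007965583))
rack+pl 0.011 (array([0.56343309, 0.26860784, 0.16262586]), np.float64(107.4663133963596))
rack+pl 0.014 (array([0.56347139, 0.26884105, 0.16340517]), np.float64(118.93077913772149))
rack+pl 0.008 (array([0.56340871, 0.26851382, 0.15638691]), np.float64(783.9416270869814))
rack+pl 0.011 (array([0.5632832 , 0.26848959, 0.1842989 ]), np.float64(769.0782882329124))
rack+pl 0.014 (array([0.56328405, 0.26883384, 0.21308181]), np.float64(765.1751695320979))
rack+pl 0.008 (array([0.56340783, 0.2684016 , 0.16032229]), np.float64(896.984069139382))
rack+pl 0.011 (array([0.56375453, 0.26885404, 0.17424136]), np.float64(877.8608608078605))
rack+pl 0.014 (array([0.56351891, 0.26890007, 0.18768538]), np.float64(885.8707761477974))
```

Overlay for checking.

```bash
cat > f3.py <<'E'
from fit import *
exec(open('f2.py').read().split("rc=atz")[0].split("def win")[1].join(["def win",""]) if 0 else "")
import pickle; a,b=pickle.load(open('p0.pkl','rb'))
def lines(p,poses,wins,k,fn):
    out=[]
    for (pose,polys),(r0,c0,h,w) in zip(poses,wins):
        I=cv2.resize(p['image'][r0:r0+h,c0:c0+w,::-1],None,fx=k,fy=k,interpolation=cv2.INTER_CUBIC).copy()
        for P in polys:
            X=P@R.from_euler('z',pose[2]).as_matrix().T+[pose[0],pose[1],0]
            uv=(pix(p,X)-[c0,r0]+.5)*k-.5
            cv2.polylines(I,[np.round(uv).astype(int)],True,(0,255,0),1)
        out.append(I)
    return out
hb=[]
for s in (1,-1): hb+=[box(-.011,.011,s*.017,s*.028,.168),box(-.011,.011,s*.015,s*.026,.126)]
pl=((.5635,.2685,.165),[box(-.032,.032,-.051,.051,.08),box(-.01,.01,-.045,.045,.08)]+hb)
rg=((.5378,-.0180,.43),[circ(.018,.03),circ(.0134,.03)]+[box(.0125,.0205,s*.0125,s*.0205,.03) for s in (1,-1)]+[box(.01,.023,s*.0095,s*.0235,.03) for s in (1,-1)])
sp=((.5406,-.2868,.47),[circ(.048,.07),circ(.0125,.0825),box(-.065,.065,-.055,.055,.04)])
rows=[]
for p,ws in ((a,[(200,180,66,66),(237,356,33,33),(205,470,90,90)]),(b,[(135,215,80,80),(270,282,40,40),(355,325,105,105)])):
    o=lines(p,[pl,rg,sp],ws,4,'')
    rows.append(np.hstack([cv2.resize(i,(266,266)) for i in o]))
cv2.imwrite('pics/ov.png',np.vstack(rows))
E
python3 f3.py
```

```text
(no output)
```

View pics/ov.png

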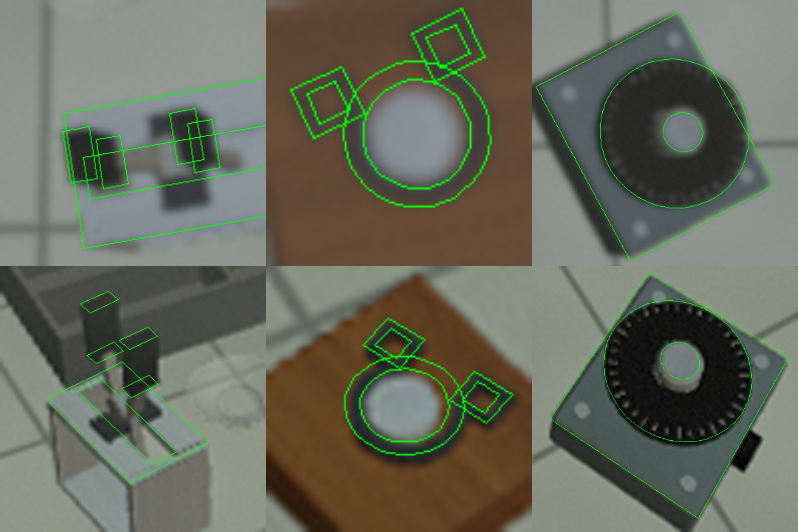

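```bash
cat > plan.py <<'E'
from h import *
def tcp():
    s=r.read_state(); return s,np.array(s['ee_pos']),R.from_quat(s['eef_rot'])
def rot_for(yaw,flip=0):
    # pliers/ring yaw -> tool: y down, x along +-pliers y
    px=np.array([np.cos(yaw),np.sin(yaw),0]);py=np.array([-np.sin(yaw),np.cos(yaw),0])
    x=py*(-1 if flip else 1);y=np.array([0,0,-1.]);z=np.cross(x,y)
    return R.from_matrix(np.c_[x,y,z])
def delta(pos,rot,base=None):
    if base is None: s,p,q=tcp()
    else: p,q=base
    return np.r_[q.inv().apply(np.asarray(pos)-p),np.degrees((q.inv()*rot).as_rotvec())]
E
python3 - <<'E'
from plan import *
s,p,q=tcp();print(s['time'],p,q.as_matrix().round(4),s['width'])
for f in (0,1):
    for pos in ([.5635,.2685,.128+.08],[.45,-.3,.25]): print(f,delta(pos,rot_for(.165,f)).round(4))
E
```

```text
2.1 [ 0.19056787 -0.59526634  0.22257688] [[ 3.049e-01  0.000e+00  9.524e-01]
 [-9.524e-01 -1.000e-04  3.049e-01]
 [ 1.000e-04 -1.000e+00  0.000e+00]] 0.08676957792859265
0 [-7.089000e-01  1.450000e-02  6.185000e-01  8.600000e-03 -1.717031e+02
  2.200000e-03]
0 [-2.021000e-01 -2.740000e-02  3.371000e-01  8.600000e-03 -1.717031e+02
  2.200000e-03]
1 [-7.0890e-01  1.4500e-02  6.1850e-01 -1.5000e-03  8.2969e+00  5.7000e-03]
1 [-2.0210e-01 -2.7400e-02  3.3710e-01 -1.5000e-03  8.2969e+00  5.7000e-03]
```

Request:
arm_command(deltas=[-0.03, -0.005, 0.05, 0, 1, 0, -0.06, -0.01, 0.1, 0, 2, 0, -0.09, -0.014, 0.15, 0, 4, 0, -0.12, -0.018, 0.2, 0, 5, 0, -0.15, -0.022, 0.25, 0, 6, 0, -0.18, -0.026, 0.3, 0, 7, 0, -0.225, -0.027, 0.35, 0, 8.3, 0, -0.275, -0.027, 0.37, 0, 8.3, 0], hand=1)

```text
time: 3.1
ee_pos: [0.4606, -0.2182, 0.2495]
eef_rot: [-0.539, 0.457, -0.457, 0.54]
ft_force: [1.2, 0.3, 0.6]
width: 0.0869
```

```bash
python3 - <<'E'
from plan import *
s,p,q=tcp();print(s['time'],p,s['joint_positions'].round(2),s['ft_force'])
print(delta([.5635,.2685,.2],rot_for(.165,1)).round(4))
E
```

```text
3.1 [ 0.46056986 -0.21817277  0.24951294] [ 0.72  0.09 -0.39  1.7   0.03  1.36 -1.08] [1.20786863 0.32737566 0.55171184]
[-0.463   0.0498  0.1819 -0.0464  0.0595 -0.0195]
```

Request:
arm_command(deltas=[-0.05, 0, 0.02, 0, 0, 0, -0.11, 0, 0.04, 0, 0, 0, -0.17, 0, 0.065, 0, 0, 0, -0.23, 0, 0.09, 0, 0, 0, -0.29, 0.01, 0.115, 0, 0, 0, -0.35, 0.02, 0.14, 0, 0, 0, -0.41, 0.035, 0.165, 0, 0, 0, -0.463, 0.05, 0.182, 0, 0, 0])

```text
time: 4.1
ee_pos: [0.5616, 0.2566, 0.2022]
eef_rot: [-0.539, 0.457, -0.458, 0.539]
ft_force: [0.6, -0.8, -0.2]
width: 0.0872
```

Request:
arm_command(deltas=[0, 0, 0, 0, 0, 0, 0, 0, 0, 0, 0, 0])

```text
time: 4.35
ee_pos: [0.5609, 0.2547, 0.2022]
eef_rot: [0.54, -0.457, 0.457, -0.539]
ft_force: [-0.7, -0.1, -0.8]
width: 0.087
```

```bash
python3 - <<'E'
from plan import *
a=snap('top','t1');b=snap('side','s1')
s,p,q=tcp();print(s['time'],p,s['joint_positions'].round(2),s['ft_force'],s['joint_vel'].round(3))
print(delta([.5635,.2685,.128],rot_for(.165,1)).round(4))
def crop(I,r,c,h,w,k): return cv2.resize(I[r:r+h,c:c+w,::-1],None,fx=k,fy=k,interpolation=cv2.INTER_CUBIC)
cv2.imwrite('pics/c1.png',np.hstack([crop(a['image'],180,170,100,100,4),crop(b['image'],110,200,100,100,4)]))
E
```

```text
4.45 [0.56148106 0.25342556 0.20283891] [ 0.05  0.41 -0.72  1.48  0.28  1.35 -2.1 ] [ 0.8734947   0.40530279 -0.16386496] [ 0.008 -0.008  0.001  0.001 -0.    -0.002 -0.002]
[-0.0146  0.0748  0.0044 -0.0469 -0.1337  0.0555]
```

View pics/c1.png

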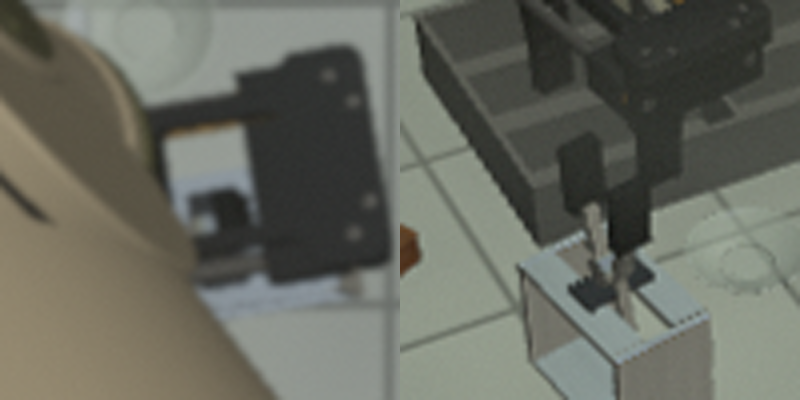

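Request:
arm_command(deltas=[-0.015, 0, 0.0045, 0, 0, 0, -0.015, 0, 0.0045, 0, 0, 0, -0.015, 0.02, 0.0045, 0, 0, 0, -0.015, 0.04, 0.0045, 0, 0, 0, -0.015, 0.06, 0.0045, 0, 0, 0, -0.015, 0.075, 0.0045, 0, 0, 0, -0.015, 0.075, 0.0045, 0, 0, 0])

```text
time: 5.32
ee_pos: [0.5621, 0.2701, 0.1258]
eef_rot: [0.54, -0.457, 0.457, -0.539]
ft_force: [-0.4, -1.0, 0.1]
width: 0.0869
```

```bash
cat > look.py <<'E'
import sys
from plan import *
def crop(I,r,c,h,w,k): return cv2.resize(I[r:r+h,c:c+w,::-1],None,fx=k,fy=k,interpolation=cv2.INTER_CUBIC)
def look(fn,X,h=50,k=4):
    a=snap('top');b=snap('side');o=[]
    for p in (a,b):
        rc=proj(p,X);r0=int(np.clip(rc[0]-h,0,480-2*h));c0=int(np.clip(rc[1]-h,0,640-2*h));o.append(crop(p['image'],r0,c0,2*h,2*h,k));print('origin',r0,c0)
    cv2.imwrite('pics/%s.png'%fn,np.hstack(o)); return a,b
def st():
    s,p,q=tcp();print('t',s['time'],'p',p.round(4),'yaw(pl)',round(np.arctan2(*(-q.as_matrix()[:2,0]*[-1,1]))if 0 else np.arctan2(q.as_matrix()[0,0],-q.as_matrix()[1,0]),4),'tilt',q.as_matrix()[:,1].round(4),'F',s['ft_force'].round(2),'T',s['torque'].round(2),'w',round(s['width'],4));return s,p,q
E
python3 - <<'E'
from look import *
look('c2',[.5635,.2685,.12]);st()
E
```

```text
origin 187 169
origin 117 201
t 5.425 p [0.5629 0.2708 0.1277] yaw(pl) 0.1651 tilt [ 3.e-04  3.e-04 -1.e+00] F [-0.09  1.51  0.5 ] T [ 0.08 -0.01  0.1 ] w 0.0868
```

View pics/c2.png

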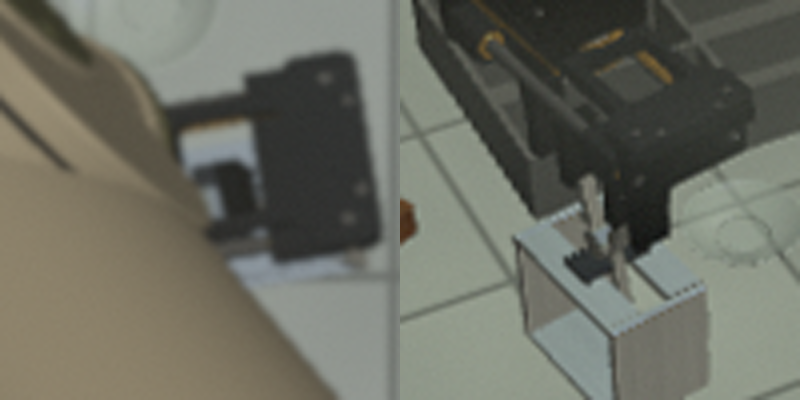

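Request:
arm_command(deltas=[0.002, 0, 0, 0, 0, 0, 0.002, 0, 0, 0, 0, 0, 0.002, 0, 0, 0, 0, 0, 0.002, 0, 0, 0, 0, 0, 0.002, 0, 0, 0, 0, 0, 0.002, 0, 0, 0, 0, 0], hand=0.5, grip_force=9)

```text
time: 6.18
ee_pos: [0.5632, 0.2686, 0.1275]
eef_rot: [-0.539, 0.457, -0.457, 0.54]
ft_force: [0.1, -0.1, 0.9]
width: 0.0551
```

```bash
python3 - <<'E'
from look import *
look('c3',[.5635,.2685,.12]);st()
E
```

```text
origin 187 169
origin 117 201
t 6.275 p [0.5632 0.2687 0.1275] yaw(pl) 0.165 tilt [ 3.e-04 -1.e-04 -1.e+00] F [-0.09 -1.29  2.11] T [-0.08 -0.01  0.03] w 0.0555
```

View pics/c3.png

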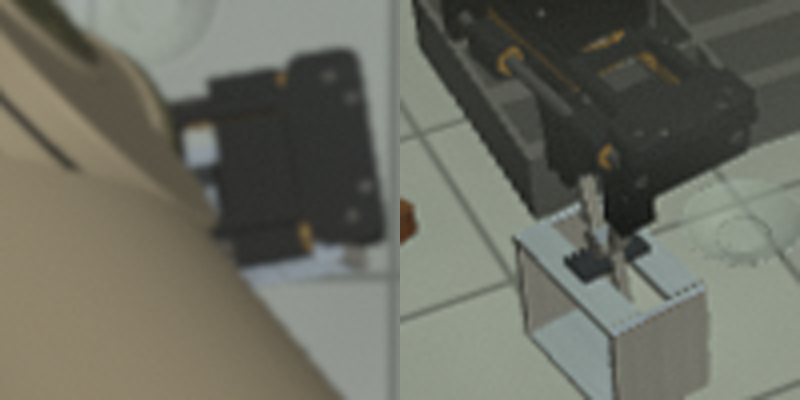

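Request:
arm_command(deltas=[0, -0.003, 0, 0, 0, 0, 0, -0.012, 0, 0, 0, 0, 0, -0.025, 0, 0, 0, 0, 0, -0.04, 0, 0, 0, 0, 0, -0.055, 0, 0, 0, 0, 0, -0.07, 0, 0, 0, 0, 0, -0.08, 0, 0, 0, 0, 0, -0.08, 0, 0, 0, 0])

```text
time: 7.28
ee_pos: [0.5634, 0.2688, 0.2083]
eef_rot: [-0.539, 0.457, -0.457, 0.54]
ft_force: [0.1, 0.1, -2.3]
width: 0.0509
```

```bash
python3 - <<'E'
from look import *
look('c4',[.5635,.2685,.16],60,3);st()
E
```

```text
origin 176 153
origin 93 190
t 7.375 p [0.563  0.2685 0.207 ] yaw(pl) 0.1649 tilt [-5.e-04 -4.e-04 -1.e+00] F [-0.21 -0.05 -1.49] T [-0.   -0.02 -0.05] w 0.0517
```

View pics/c4.png

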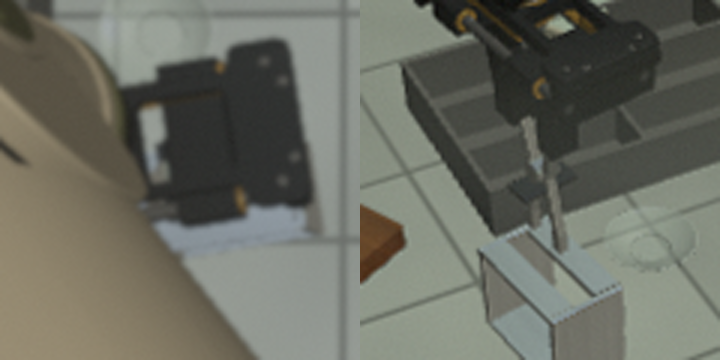

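```bash
cat > f4.py <<'E'
from fit import *
import pickle; a,b=pickle.load(open('p0.pkl','rb'))
def win(p,X,h):
    rc=proj(p,X); return (int(rc[0])-h,int(rc[1])-h,2*h,2*h)
c=[.5378,-.018,.03]
M=[(box(-.2,.2,-.2,.2,.025),2)]+ringmodel(.030)
# side model with thickness: dark at lower level first
low=[(P-[0,0,.005],l) for P,l in ringmodel(.03)[:-1]]
M2=[(box(-.2,.2,-.2,.2,.025),2)]+[x for x in low if x[1]==1]+ringmodel(.03)
for y0 in (.35,.5,.6):
  for ps in ([a],[b],[a,b]):
    for mm in (M,M2):
      x,f=fit(ps,[win(p,c,13) for p in ps],[mm]*len(ps),[.538,-.018,y0],(.003,.003,.08)); print(len(ps),ps[0] is a,x.round(4),round(f,1))
E
python3 f4.py
python3 - <<'E'
from plan import *
print(delta([.5528,-.0111,.208],rot_for(.43,1)).round(4))
E
```

```text
1 True [ 0.5379 -0.0178  0.438 ] 13.5
1 True [ 0.5379 -0.0178  0.4207] 14.5
1 False [ 0.5379 -0.0184  0.4014] 203.4
1 False [ 0.5382 -0.0179  0.3965] 180.1
2 True [ 0.5379 -0.0181  0.388 ] 221.8
2 True [ 0.538 -0.018  0.408] 195.6
1 True [ 0.5378 -0.0178  0.4359] 13.5
1 True [ 0.5379 -0.0178  0.4449] 14.4
1 False [ 0.5377 -0.0184  0.3848] 202.4
1 False [ 0.5382 -0.0181  0.4064] 179.0
2 True [ 0.5378 -0.018   0.389 ] 222.2
2 True [ 0.538  -0.018   0.4138] 196.3
1 True [ 0.5379 -0.0178  0.4279] 13.5
1 True [ 0.5379 -0.0178  0.4366] 14.3
1 False [ 0.5378 -0.0186  0.4071] 201.8
1 False [ 0.5381 -0.018   0.406 ] 178.9
2 True [ 0.5379 -0.018   0.4014] 222.2
2 True [ 0.538  -0.018   0.4157] 195.7
[ 2.74100e-01 -9.00000e-04 -5.59000e-02  3.24000e-02 -1.51892e+01
  1.33000e-02]
```

Request:
arm_command(deltas=[0.03, 0, -0.006, 0, -1, 0, 0.08, 0, -0.017, 0, -4, 0, 0.13, 0, -0.028, 0, -7, 0, 0.18, 0, -0.038, 0, -10, 0, 0.22, 0, -0.047, 0, -12.5, 0, 0.25, 0, -0.053, 0, -14, 0, 0.268, 0, -0.0555, 0, -14.6, 0, 0.274, 0.02, -0.056, 0, -14.6, 0])

```text
time: 8.38
ee_pos: [0.5534, -0.0126, 0.1877]
eef_rot: [-0.593, 0.385, -0.386, 0.593]
ft_force: [-0.2, 0.4, -1.3]
width: 0.0512
```

Request:
arm_command(deltas=[0, 0.01, 0, 0, 0, 0, 0, 0.02, 0, 0, 0, 0, 0, 0.02, 0, 0, 0, 0, 0, 0.02, 0, 0, 0, 0])

```text
time: 8.88
ee_pos: [0.5531, -0.0104, 0.1679]
eef_rot: [-0.593, 0.384, -0.385, 0.593]
ft_force: [-0.4, -0.2, -1.6]
width: 0.0511
```

```bash
python3 - <<'E'
from look import *
import pickle
pk=look('c5',[.545,-.015,.06],40,5);st()
pickle.dump(pk,open('p5.pkl','wb'))
print(delta([.5531,-.0113,.158],rot_for(.42,1)).round(4))
E
```

```text
origin 208 334
origin 239 265
t 8.975 p [ 0.5532 -0.0106  0.168 ] yaw(pl) 0.42 tilt [ 9.e-04 -1.e-04 -1.e+00] F [-0.71 -0.29 -1.21] T [-0.01  0.02 -0.02] w 0.0513
[ 0.0006  0.01   -0.0003 -0.0427  0.0017  0.0282]
```

View pics/c5.png

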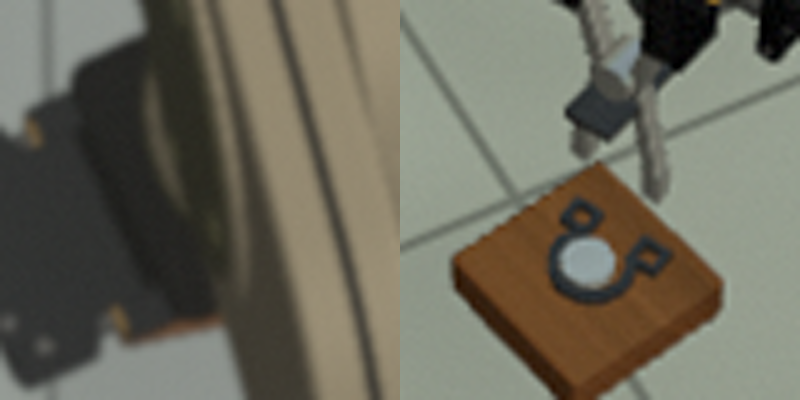

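```bash
python3 - <<'E'
from look import *
import pickle
from fit import pix,cv2
a,b=pickle.load(open('p5.pkl','rb'))
def tips(T,yaw,yp,dz=0,dx=0):
    px=np.array([np.cos(yaw),np.sin(yaw),0]);py=np.array([-np.sin(yaw),np.cos(yaw),0])
    c=np.array(T)-[0,0,.098]+[0,0,dz]+px*dx
    return c,px,py
c,px,py=tips([.5532,-.0106,.168],.42,.0169)
for s in (1,-1):
    X=[c+py*s*(.0169+o)+px*e+[0,0,z] for z in (0,) for o,e in ((-.004,-.004),(.004,-.004),(.004,.004),(-.004,.004))]
    X+= [c+py*s*.0175-[0,0,.0045]]
    print(pix(b,X).round(1))
fl=[c+px*i*.023+py*j*.011+[0,0,.05] for i,j in ((1,1),(1,-1),(-1,-1),(-1,1))]; print('fl',pix(b,fl).round(1))
k=8;r0,c0=245,285
I=cv2.resize(b['image'][r0:r0+60,c0:c0+80,::-1],None,fx=k,fy=k,interpolation=cv2.INTER_CUBIC)
def dr(P,col): cv2.polylines(I,[np.round((pix(b,P)-[c0,r0]+.5)*k-.5).astype(int)],True,col,1)
for s in (1,-1):
    dr([c+py*s*(.0169+o)+px*e for o,e in ((-.004,-.004),(.004,-.004),(.004,.004),(-.004,.004))],(0,255,0))
    dr([c+py*s*.0169,c+py*s*.0175-[0,0,.0045]],(0,0,255))
dr(fl,(255,255,0))
cv2.imwrite('pics/c5o.png',I)
E
```

```text
[[301.4 271.1]
 [298.2 269. ]
 [300.6 266.5]
 [303.8 268.5]
 [300.7 270. ]]
[[311.9 277.6]
 [315.2 279.7]
 [317.6 277.1]
 [314.3 275. ]
 [314.9 278.9]]
fl [[311.2 247.1]
 [320.4 252.6]
 [305.9 267.7]
 [296.5 261.9]]
```

View pics/c5o.png

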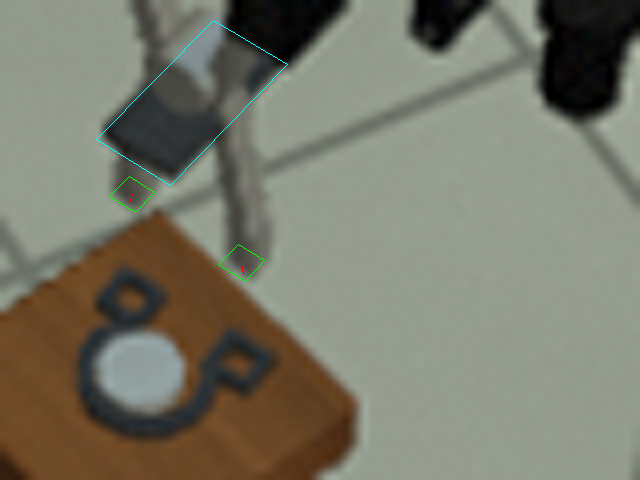

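Request:
arm_command(deltas=[0, 0.012, 0, 0, 0, 0, 0, 0.024, 0, 0, 0, 0, 0, 0.032, 0, 0, 0, 0, 0, 0.032, 0, 0, 0, 0])

```text
time: 9.48
ee_pos: [0.5523, -0.0108, 0.1345]
eef_rot: [0.593, -0.385, 0.384, -0.593]
ft_force: [-0.9, 0.7, -1.6]
width: 0.051
```

```bash
cat > ov.py <<'E'
from look import *
from fit import pix,circ
def overlay(fn,b,ring,T,yaw,yp,r0,c0,h=60,w=80,k=8,ztop=.03,dx=0,dz=0):
    px=np.array([np.cos(yaw),np.sin(yaw),0]);py=np.array([-np.sin(yaw),np.cos(yaw),0])
    c=np.array(T)-[0,0,.098]+px*dx+[0,0,dz]
    I=cv2.resize(b['image'][r0:r0+h,c0:c0+w,::-1],None,fx=k,fy=k,interpolation=cv2.INTER_CUBIC)
    I0=I.copy()
    def dr(P,col): cv2.polylines(I,[np.round((pix(b,np.array(P))-[c0,r0]+.5)*k-.5).astype(int)],True,col,1)
    for s in (1,-1):
        dr([c+py*s*(yp+o)+px*e for o,e in ((-.004,-.004),(.004,-.004),(.004,.004),(-.004,.004))],(0,255,0))
        dr([c+py*s*yp,c+py*s*(yp+.0006)-[0,0,.0045]],(0,0,255))
    if ring is not None:
        Rm=R.from_euler('z',ring[2]).as_matrix()
        for s in (1,-1):
            P=np.array([[.0165+i*.004,s*(.0165+j*.004),ztop] for i,j in ((1,1),(1,-1),(-1,-1),(-1,1))])
            dr(P@Rm.T+[ring[0],ring[1],0],(255,255,0))
    cv2.imwrite('pics/%s.png'%fn,np.vstack([I0,I]) if h*k*2<=600 else I)
E
python3 - <<'E'
from ov import *
import pickle
b=snap('side');s,p,q=st();pickle.dump(b,open('p6.pkl','wb'))
overlay('c6',b,(.538,-.018,.42),p,.42,.0169,265,280,h=45,w=60,k=12)
E
```

```text
t 9.525 p [ 0.5527 -0.0108  0.1351] yaw(pl) 0.4199 tilt [-5.e-04  1.e-04 -1.e+00] F [-0.12  0.02 -0.88] T [ 0.03 -0.04 -0.04] w 0.0512
```

View pics/c6.png

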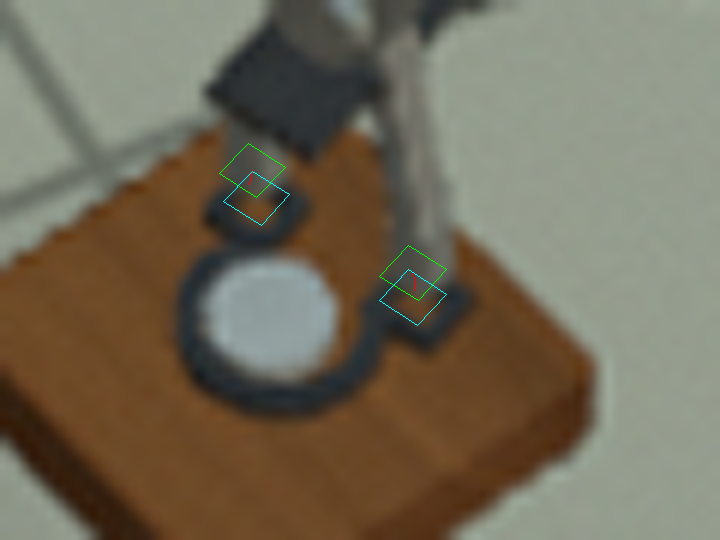

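Request:
arm_command(deltas=[0, 0.002, 0, 0, 0, 0, 0, 0.004, 0, 0, 0, 0, 0, 0.005, 0, 0, 0, 0, 0, 0.005, 0, 0, 0, 0])

```text
time: 10.02
ee_pos: [0.5528, -0.0108, 0.1304]
eef_rot: [0.593, -0.385, 0.385, -0.593]
ft_force: [0.0, 0.0, -1.3]
width: 0.0513
```

```bash
python3 - <<'E'
from ov import *
b=snap('side');s,p,q=st()
overlay('c7',b,(.538,-.018,.42),p,.42,.0169,265,280,h=45,w=60,k=12)
E
```

```text
t 10.075 p [ 0.5529 -0.0108  0.1304] yaw(pl) 0.4198 tilt [ 1.e-04 -1.e-04 -1.e+00] F [ 1.1   0.32 -1.61] T [-0.02 -0.07  0.  ] w 0.0512
```

View pics/c7.png

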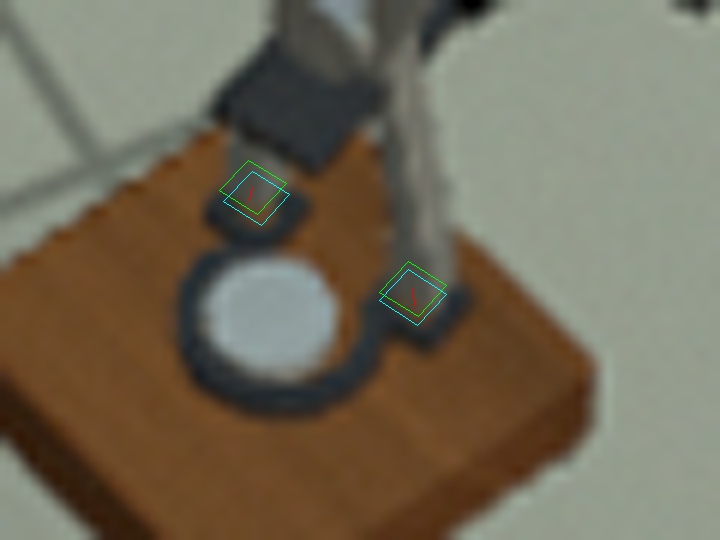

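Request:
arm_command(deltas=[0, 0.001, 0, 0, 0, 0, 0, 0.0015, 0, 0, 0, 0, 0, 0.0015, 0, 0, 0, 0])

```text
time: 10.45
ee_pos: [0.5528, -0.0109, 0.1289]
eef_rot: [0.593, -0.385, 0.385, -0.593]
ft_force: [-0.5, -0.4, -2.0]
width: 0.0513
```

Request:
arm_command(deltas=[0, 0, 0, 0, 0, 0, 0, 0, 0, 0, 0, 0, 0, 0, 0, 0, 0, 0], hand=0.5, grip_force=22)

```text
time: 10.82
ee_pos: [0.5529, -0.0109, 0.129]
eef_rot: [0.593, -0.385, 0.385, -0.593]
ft_force: [0.0, -0.4, -1.0]
width: 0.0463
```

```bash
python3 - <<'E'
from ov import *
b=snap('side');s,p,q=st()
overlay('c8',b,None,p,.42,.022,265,280,h=45,w=60,k=12)
E
```

```text
t 10.875 p [ 0.5529 -0.0109  0.1289] yaw(pl) 0.4198 tilt [ 1.e-04 -1.e-04 -1.e+00] F [-0.68 -1.12 -0.45] T [-0.12 -0.04 -0.05] w 0.046
```

View pics/c8.png

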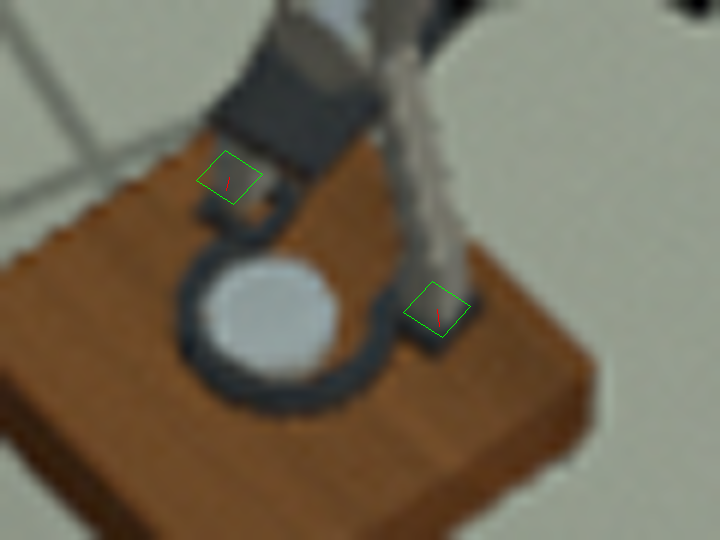

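Request:
arm_command(deltas=[0, 0.0005, 0, 0, 0, 0, 0, 0.0005, 0, 0, 0, 0, 0, 0.0005, 0, 0, 0, 0], hand=0.46, grip_force=40)

```text
time: 11.25
ee_pos: [0.5528, -0.0109, 0.1285]
eef_rot: [0.593, -0.385, 0.385, -0.593]
ft_force: [-0.4, 0.2, 2.1]
width: 0.0404
```

```bash
python3 - <<'E'
from ov import *
b=snap('side');s,p,q=st()
overlay('c9',b,None,p,.42,.024,265,280,h=45,w=60,k=12)
E
```

```text
t 11.3 p [ 0.5529 -0.0109  0.1285] yaw(pl) 0.4197 tilt [ 0.e+00 -2.e-04 -1.e+00] F [-0.09 -1.1   0.51] T [-0.17  0.17  0.06] w 0.0408
```

View pics/c9.png

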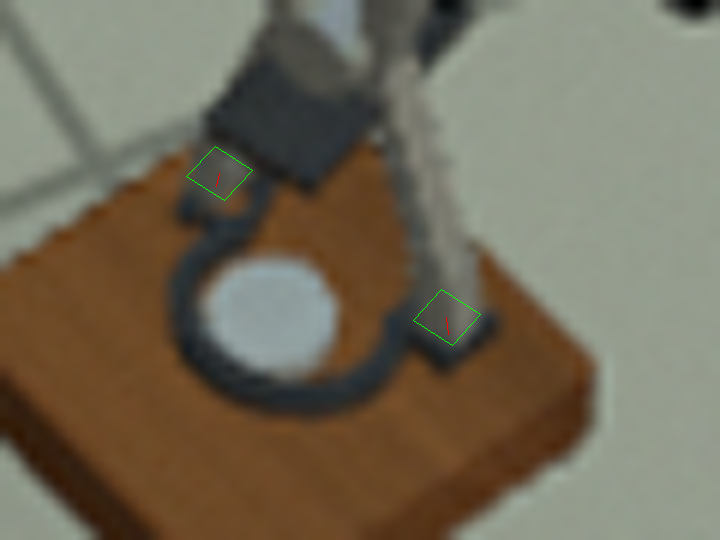

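Request:
arm_command(deltas=[0, 0, 0, 0, 0, 0, 0, 0, 0, 0, 0, 0, 0, 0, 0, 0, 0, 0], hand=0.4)

```text
time: 11.68
ee_pos: [0.5525, -0.011, 0.1281]
eef_rot: [0.593, -0.385, 0.385, -0.593]
ft_force: [-1.9, -0.5, -2.2]
width: 0.0358
```

Request:
arm_command(deltas=[0, 0, 0, 0, 0, 0, 0, 0, 0, 0, 0, 0, 0, 0, 0, 0, 0, 0], hand=0.32)

```text
time: 12.05
ee_pos: [0.5527, -0.0109, 0.1283]
eef_rot: [0.593, -0.385, 0.385, -0.593]
ft_force: [-1.2, -1.1, -2.7]
width: 0.0355
```

```bash
python3 - <<'E'
from ov import *
b=snap('side');s,p,q=st()
overlay('c10',b,None,p,.42,.0285,265,280,h=45,w=60,k=12)
E
```

```text
t 12.1 p [ 0.5528 -0.0109  0.1283] yaw(pl) 0.4197 tilt [-2.e-04 -1.e-04 -1.e+00] F [-1.94 -2.39 -1.9 ] T [-0.39  0.61 -0.01] w 0.0356
```

View pics/c10.png

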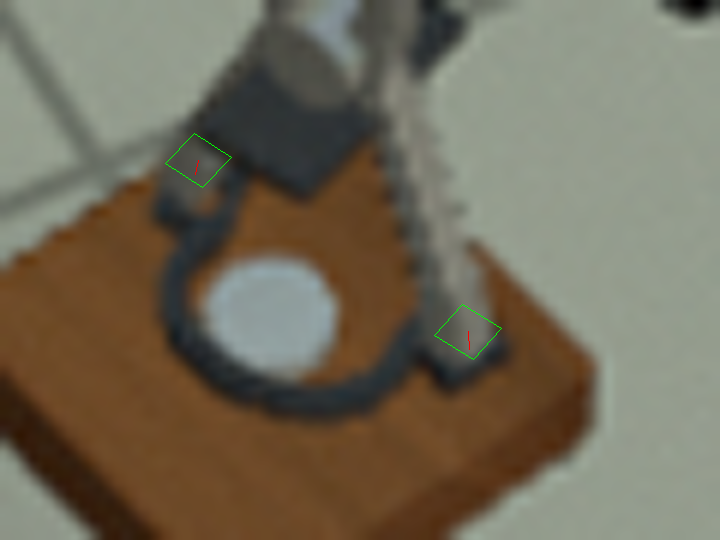

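Request:
arm_command(deltas=[0, 0, -0.0015, 0, 0, 0, 0, 0, -0.003, 0, 0, 0, 0, 0, -0.003, 0, 0, 0], hand=0.25, grip_force=45)

```text
time: 12.48
ee_pos: [0.5503, -0.0119, 0.1286]
eef_rot: [-0.593, 0.385, -0.385, 0.593]
ft_force: [-1.0, -0.5, -2.8]
width: 0.0353
```

```bash
python3 - <<'E'
from ov import *
b=snap('side');s,p,q=st()
overlay('c11',b,None,p,.42,.0285,265,280,h=45,w=60,k=12)
E
```

```text
t 12.525 p [ 0.5503 -0.012   0.1286] yaw(pl) 0.4198 tilt [ 5.e-04  0.e+00 -1.e+00] F [-0.58 -0.85 -2.53] T [-0.11  0.26  0.01] w 0.0354
```

View pics/c11.png

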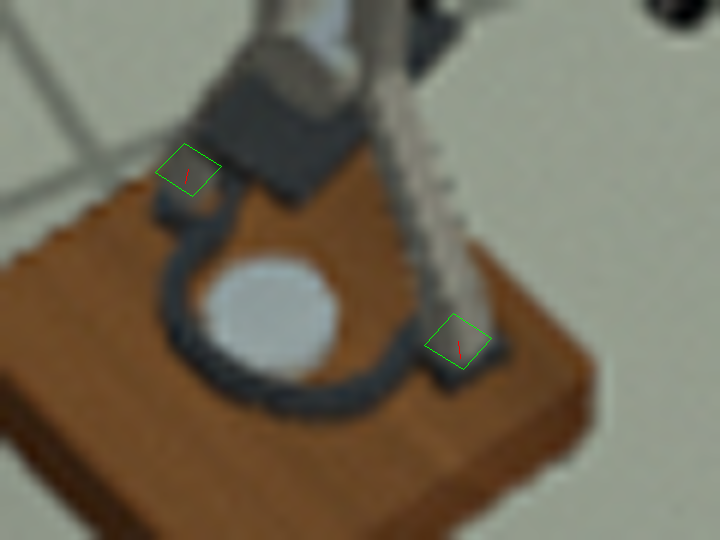

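Request:
arm_command(deltas=[0, 0, -0.002, 0, 0, 0, 0, 0, -0.002, 0, 0, 0, 0, -0.002, -0.002, 0, 0, 0, 0, -0.005, -0.002, 0, 0, 0, 0, -0.01, -0.002, 0, 0, 0, 0, -0.018, -0.002, 0, 0, 0, 0, -0.03, -0.002, 0, 0, 0, 0, -0.03, -0.002, 0, 0, 0])

```text
time: 13.52
ee_pos: [0.5491, -0.0128, 0.1598]
eef_rot: [-0.593, 0.384, -0.386, 0.594]
ft_force: [-0.7, 0.2, -0.7]
width: 0.0355
```

```bash
python3 - <<'E'
from ov import *
b=snap('side');s,p,q=st()
overlay('c12',b,None,p,.42,.0285,240,280,h=60,w=80,k=9)
E
```

```text
t 13.575 p [ 0.5487 -0.0129  0.1591] yaw(pl) 0.4196 tilt [ 1.2e-03 -3.0e-04 -1.0e+00] F [ 0.32  0.42 -1.74] T [-0.05  0.01  0.  ] w 0.0354
```

View pics/c12.png

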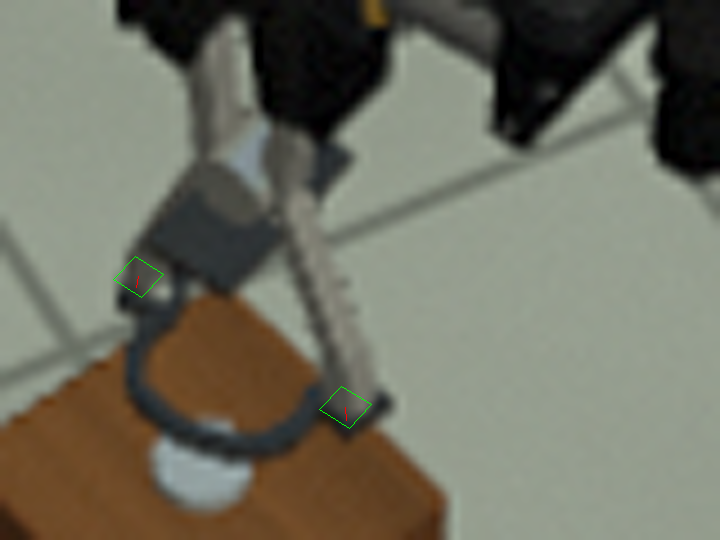

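Request:
arm_command(deltas=[0.005, -0.02, -0.002, 0, 0, 0, 0.02, -0.045, -0.009, 0, 0, 0, 0.05, -0.056, -0.023, 0, 0, 0, 0.09, -0.056, -0.041, 0, 0, 0, 0.13, -0.056, -0.059, 0, 0, 0, 0.17, -0.056, -0.077, 0, 0, 0, 0.205, -0.056, -0.093, 0, 0, 0, 0.23, -0.056, -0.104, 0, 0, 0])

```text
time: 14.58
ee_pos: [0.5464, -0.2675, 0.2138]
eef_rot: [0.593, -0.386, 0.385, -0.593]
ft_force: [-0.7, -0.3, -1.7]
width: 0.0353
```

Request:
arm_command(deltas=[0.01, 0, -0.0045, 0, 0, 0, 0.014, 0, -0.0065, 0, 0, 0, 0.014, 0, -0.0065, 0, 0, 0, 0.014, 0, -0.0065, 0, 0, 0])

```text
time: 15.08
ee_pos: [0.5472, -0.2795, 0.2146]
eef_rot: [-0.593, 0.384, -0.384, 0.594]
ft_force: [-0.2, -0.3, -1.4]
width: 0.0355
```

```bash
python3 - <<'E'
from ov import *
import pickle
a=snap('top','t13');b=snap('side','s13');s,p,q=st();print(s['joint_positions'].round(2));pickle.dump((a,b,p),open('p13.pkl','wb'))
print(delta([.5475,-.2839,.215],rot_for(.42,1)).round(4))
c=p-[0,0,.1];o=[]
for P in (a,b):
    rc=proj(P,c);r0=int(np.clip(rc[0]-35,0,410));c0=int(np.clip(rc[1]-33,0,574));print(r0,c0)
    o.append(cv2.resize(P['image'][r0:r0+70,c0:c0+66,::-1],None,fx=6,fy=6,interpolation=cv2.INTER_CUBIC))
cv2.imwrite('pics/c13.png',np.hstack(o))
E
```

```text
t 15.175 p [ 0.5471 -0.2799  0.2146] yaw(pl) 0.4209 tilt [ 2.e-04 -1.e-04 -1.e+00] F [-0.53  0.32 -2.44] T [-0.03 -0.06 -0.05] w 0.0353
[ 0.8   0.36 -0.52  1.48  0.18  1.35 -0.88]
[ 0.0039 -0.0004 -0.0012 -0.0109  0.0538  0.0084]
209 491
342 353
```

View pics/c13.png

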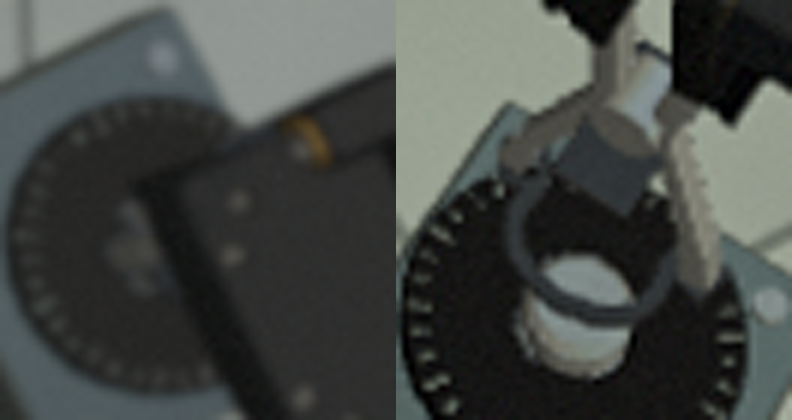

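```bash
cat > ring.py <<'E'
from ov import *
def ringpts(th=.32,rad=.0157,pitch=0,n=60):
    # centreline/edges of spread ring in ring frame at mid-height, returns dict of polylines
    out=[]
    for rr in (.0134,.018):
        for s in (1,-1):
            t=np.linspace(np.pi,np.radians(62),30)
            P=np.c_[rr*np.cos(t),rr*np.sin(t)*s]
            piv=np.array([-.0154,s*.00605])
            # blend: back part (x<piv) fixed
            Rm=np.array([[np.cos(s*th),-np.sin(s*th)],[np.sin(s*th),np.cos(s*th)]])
            Q=np.where((P[:,:1]>-.0154),(P-piv)@Rm.T+piv,P)
            out.append(np.c_[Q,np.zeros(len(Q))])
    for s in (1,-1):
        piv=np.array([-.0154,s*.00605]);Rm=np.array([[np.cos(s*th),-np.sin(s*th)],[np.sin(s*th),np.cos(s*th)]])
        for hx,hy in ((.004,.004),(.0065,.007)):
            P=np.array([[.0165+i*hx,s*.0165+j*hy] for i,j in ((1,1),(1,-1),(-1,-1),(-1,1),(1,1))])
            Q=(P-piv)@Rm.T+piv;out.append(np.c_[Q,np.zeros(5)])
    return out
def draw(I,p,polys,T,r0,c0,k,col):
    for P in polys:
        X=P@T[:3,:3].T+T[:3,3]
        cv2.polylines(I,[np.round((pix(p,X)-[c0,r0]+.5)*k-.5).astype(int)],False,col,1)
def Tring(cx,cy,cz,yaw,pitch=0):
    T=np.eye(4);T[:3,:3]=(R.from_euler('z',yaw)*R.from_euler('y',pitch)).as_matrix();T[:3,3]=[cx,cy,cz];return T
E
cat > f13.py <<'E'
from ring import *
import pickle
a,b,p=pickle.load(open('p13.pkl','rb'))
r0,c0,h,w,k=345,355,50,66,12
I=cv2.resize(b['image'][r0:r0+h,c0:c0+w,::-1],None,fx=k,fy=k,interpolation=cv2.INTER_CUBIC)
yaw=.42;px=np.array([np.cos(yaw),np.sin(yaw),0]);tip=p-[0,0,.098]
for pitch,col in ((0,(0,255,0)),):
    hole=tip-[0,0,.0025]  # hole mid height centre line
    T=Tring(0,0,0,yaw,pitch);c=hole-T[:3,:3]@[.0116,0,0];T[:3,3]=c
    draw(I,b,ringpts(),T,r0,c0,k,col)
sp=np.array([.5406,-.2868,0]);draw(I,b,[circ(.0125,.0825),circ(.015,.0795)],Tring(*sp,0),r0,c0,k,(255,255,0))
cv2.imwrite('pics/c13o.png',I)
E
python3 f13.py
```

```text
(no output)
```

View pics/c13o.png

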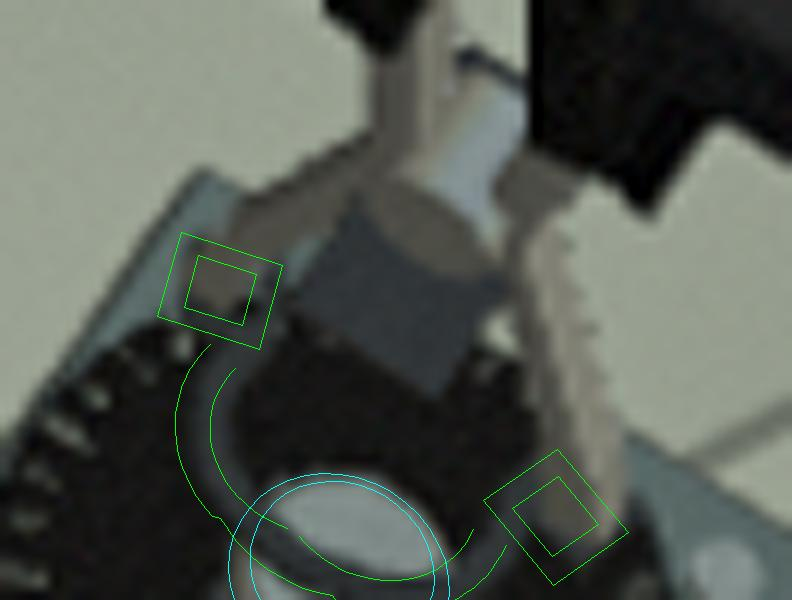

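```bash
sed -i 's/r0,c0,h,w,k=345,355,50,66,12/r0,c0,h,w,k=355,360,60,66,10/; s/\[.5406,-.2868,0\]/[.5403,-.2880,0]/' f13.py; python3 f13.py
```

```text
(no output)
```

View pics/c13o.png

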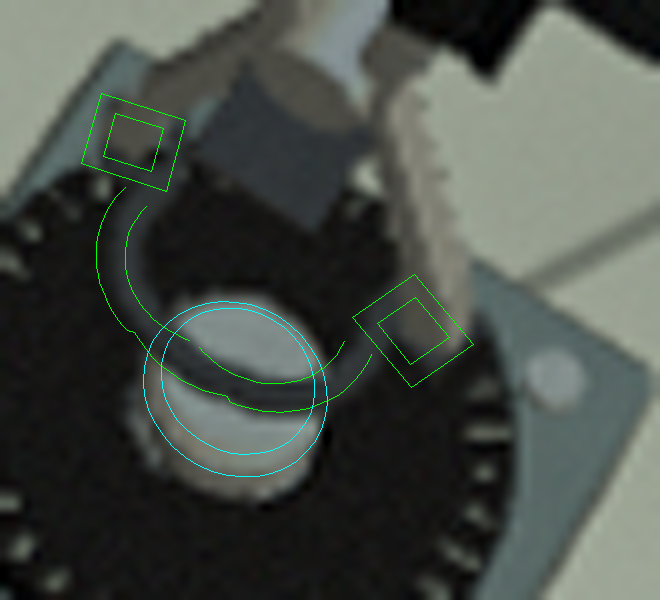

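Request:
arm_command(deltas=[0.002, 0, -0.0005, 0, 0, 0, 0.004, 0, -0.001, 0, 0, 0, 0.004, 0.008, -0.001, 0, 0, 0, 0.004, 0.016, -0.001, 0, 0, 0, 0.004, 0.0255, -0.001, 0, 0, 0, 0.004, 0.0255, -0.001, 0, 0, 0])

```text
time: 15.92
ee_pos: [0.547, -0.2845, 0.1877]
eef_rot: [0.593, -0.385, 0.384, -0.593]
ft_force: [-0.4, -0.9, -1.3]
width: 0.0355
```

```bash
cat > f14.py <<'E'
from ring import *
import sys,pickle
fn=sys.argv[1]; th=float(sys.argv[2]) if len(sys.argv)>2 else .32; tipx=float(sys.argv[3]) if len(sys.argv)>3 else .0116
b=snap('side');s,p,q=st();pickle.dump((b,p),open(fn+'.pkl','wb'))
r0,c0,h,w,k=365,350,55,66,10
I=cv2.resize(b['image'][r0:r0+h,c0:c0+w,::-1],None,fx=k,fy=k,interpolation=cv2.INTER_CUBIC);I0=I.copy()
yaw=.42;px=np.array([np.cos(yaw),np.sin(yaw),0]);tip=p-[0,0,.098]
T=Tring(0,0,0,yaw,0);T[:3,3]=tip-[0,0,.0025]-px*tipx
draw(I,b,ringpts(th),T,r0,c0,k,(0,255,0))
draw(I,b,[circ(.0125,.0825),circ(.015,.0795)],Tring(.5403,-.288,0,0),r0,c0,k,(255,255,0))
cv2.imwrite('pics/%s.png'%fn,I);cv2.imwrite('pics/%s_raw.png'%fn,I0)
print('ring c',T[:3,3],'rel spindle in ring frame',R.from_euler('z',-yaw).apply([.5406,-.287,0]-T[:3,3])[:2])
E
python3 f14.py d1
```

```text
t 15.975 p [ 0.5473 -0.2846  0.1884] yaw(pl) 0.4198 tilt [-8.e-04  4.e-04 -1.e+00] F [ 1.34 -0.08 -1.98] T [-0.01  0.03 -0.06] w 0.0355
ring c [ 0.53671852 -0.28936797  0.08789682] rel spindle in ring frame [0.0045097  0.00057946]
```

View pics/d1.png

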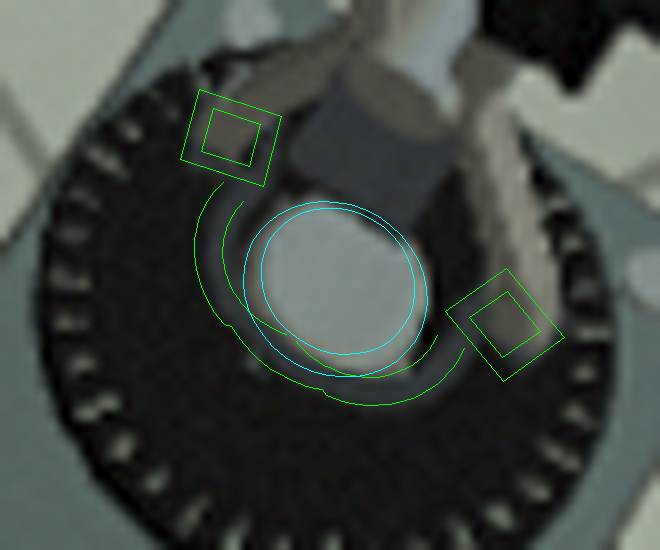

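View pics/d1_raw.png

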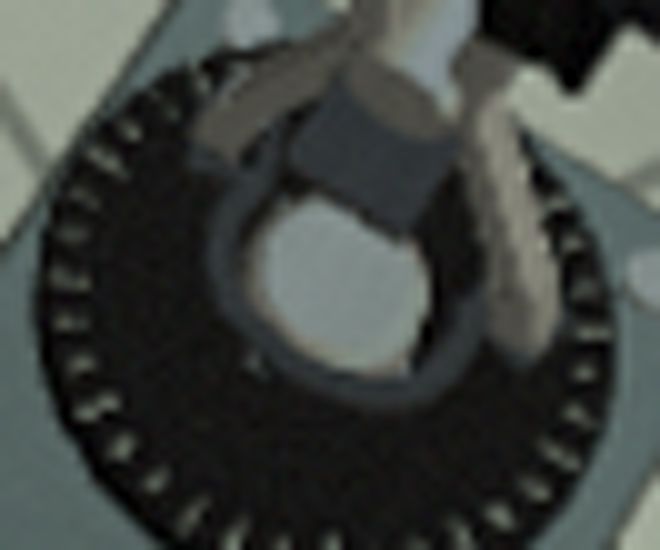

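```bash
cat > rf.py <<'E'
from ring import *
from fit import minimize,gaussian_filter
S=8
def bandpolys(th):
    # closed polys for each half of arc
    pts=ringpts(th); out=[]
    for i in (0,1):
        inn=pts[i];o=pts[i+2]; out.append(np.vstack([inn,o[::-1]]))
    return out
def fitring(b,p,th=.32,tipx=.0116,yaw=.42,spz=.0825,win=None,sp0=(.5403,-.288),dz=0,zs=None):
    px=np.array([np.cos(yaw),np.sin(yaw),0]);py=np.array([-np.sin(yaw),np.cos(yaw),0])
    c0=p-[0,0,.098+.0025-dz]-px*tipx
    cen=proj(b,c0); r0,cc,h,w=int(cen[0])-13,int(cen[1])-17,30,34
    I=b['image'][r0:r0+h,cc:cc+w].astype(float)
    W=np.ones((h,w))
    # mask out pliers: anything projected near flange/jaws: pixels above the line through ring points x=+8mm
    A=pix(b,np.array([c0+px*.007+py*.03,c0+px*.007-py*.03]))-[cc,r0]
    yy,xx=np.mgrid[:h,:w]
    side=(A[1,0]-A[0,0])*(yy-A[0,1])-(A[1,1]-A[0,1])*(xx-A[0,0])
    B=pix(b,c0[None]-px*.01)[0]-[cc,r0]
    sb=(A[1,0]-A[0,0])*(B[1]-A[0,1])-(A[1,1]-A[0,1])*(B[0]-A[0,0])
    W=(side*sb>0).ravel()
    def lab(x):
        L=np.zeros((h*S,w*S),np.uint8)
        def fill(X,l,hull=True):
            uv=((pix(b,X)-[cc,r0]+.5)*S-.5)*16;q=np.round(uv).astype(np.int32)
            if hull:q=cv2.convexHull(q.reshape(-1,1,2))
            cv2.fillPoly(L,[q],int(l),shift=4)
        o=np.array([x[2],x[3],0])
        fill(np.vstack([circ(.015,.07),circ(.015,.0795)])+o,1);fill(np.vstack([circ(.015,.0795),circ(.0125,.0825)])+o,2);fill(circ(.0125,.0825)+o,3)
        T=Tring(c0[0]+px[0]*x[0]+py[0]*x[1],c0[1]+px[1]*x[0]+py[1]*x[1],c0[2],yaw+(x[4] if len(x)>4 else 0))
        for P in bandpolys(th):
            for dzz,l in ((-.0025,4),(.0025,5)):
                fill((P+[0,0,dzz])@T[:3,:3].T+T[:3,3],l,False)
        return L
    def f(x):
        L=lab(x);Bm=[]
        for l in np.unique(L):
            m=cv2.resize((L==l).astype(np.float32),(w,h),interpolation=cv2.INTER_AREA);Bm.append(gaussian_filter(m,.7).ravel()[W])
        Bm=np.array(Bm).T;Y=np.sqrt(I.reshape(-1,3)[W])
        c=np.linalg.lstsq(Bm,Y,rcond=None)[0];return ((Bm@c-Y)**2).mean()
    best=None
    for st0 in ([0,0],[.002,-.002],[-.001,.001]):
        x0=np.array(st0+list(sp0));s=np.array([x0]+[x0+np.eye(4)[i]*.0015 for i in range(4)])
        o=minimize(f,x0,method='Nelder-Mead',options=dict(initial_simplex=s,xatol=2e-5,fatol=1e-5,maxiter=250))
        if best is None or o.fun<best.fun:best=o
        print(o.x.round(4),round(o.fun,4))
    x=best.x;cr=c0+px*x[0]+py*x[1];rel=np.array([x[2],x[3],0])-cr
    print('spindle rel ring (px,py) mm',(1e3*rel@px).round(2),(1e3*rel@py).round(2))
    return x
if __name__=='__main__':
    import sys,pickle
    b,p=pickle.load(open(sys.argv[1]+'.pkl','rb'))
    for dz in (-.002,0,.002):
        print('dz',dz);fitring(b,p,dz=dz)
E
python3 rf.py d1
```

```text
dz -0.002
[ 0.0011 -0.0015  0.5408 -0.2877] 0.2918
[ 0.0009 -0.0016  0.5413 -0.2874] 0.2928
[ 0.001  -0.0016  0.5409 -0.2877] 0.292
spindle rel ring (px,py) mm 3.35 1.36
dz 0
[ 1.000e-04 -1.800e-03  5.410e-01 -2.877e-01] 0.3504
[ 1.000e-04 -1.700e-03  5.413e-01 -2.875e-01] 0.3468
[ 2.000e-04 -1.800e-03  5.413e-01 -2.874e-01] 0.3473
spindle rel ring (px,py) mm 4.82 1.61
dz 0.002
[-5.000e-04 -2.000e-03  5.414e-01 -2.873e-01] 0.4081
[-0.0006 -0.002   0.5413 -0.2874] 0.4054
[-5.000e-04 -1.800e-03  5.413e-01 -2.874e-01] 0.4088
spindle rel ring (px,py) mm 5.51 1.87
```

Request:
arm_command(deltas=[-0.0015, 0, 0, 0, 0, 0, -0.0015, 0.0015, 0, 0, 0, 0, -0.0015, 0.003, 0, 0, 0, 0, -0.0015, 0.003, 0, 0, 0, 0])

```text
time: 16.48
ee_pos: [0.5469, -0.2834, 0.1858]
eef_rot: [0.593, -0.385, 0.385, -0.593]
ft_force: [-1.3, 0.2, -2.0]
width: 0.0354
```

```bash
python3 f14.py d2; python3 rf.py d2
```

```text
t 16.525 p [ 0.5469 -0.2834  0.1859] yaw(pl) 0.4197 tilt [-1.e-04 -1.e-04 -1.e+00] F [-0.08  0.48 -1.75] T [-0.01 -0.02 -0.02] w 0.0359
ring c [ 0.53630099 -0.28816814  0.08535928] rel spindle in ring frame [ 0.0044017  -0.00068635]
dz -0.002
[ 0.0013 -0.0019  0.5411 -0.2876] 0.2506
[ 0.0013 -0.0019  0.5407 -0.2879] 0.2516
[ 0.0012 -0.0021  0.541  -0.2878] 0.2517
spindle rel ring (px,py) mm 3.35 0.45
dz 0
[ 5.000e-04 -2.200e-03  5.413e-01 -2.874e-01] 0.2938
[ 0.0006 -0.0021  0.5414 -0.2873] 0.2972
[ 5.000e-04 -2.200e-03  5.408e-01 -2.877e-01] 0.2947
spindle rel ring (px,py) mm 4.39 0.85
dz 0.002
[-3.000e-04 -2.600e-03  5.411e-01 -2.876e-01] 0.3537
[-3.000e-04 -2.400e-03  5.416e-01 -2.874e-01] 0.3512
[-2.000e-04 -2.300e-03  5.414e-01 -2.873e-01] 0.3513
spindle rel ring (px,py) mm 5.51 1.02
```

View pics/d2_raw.png

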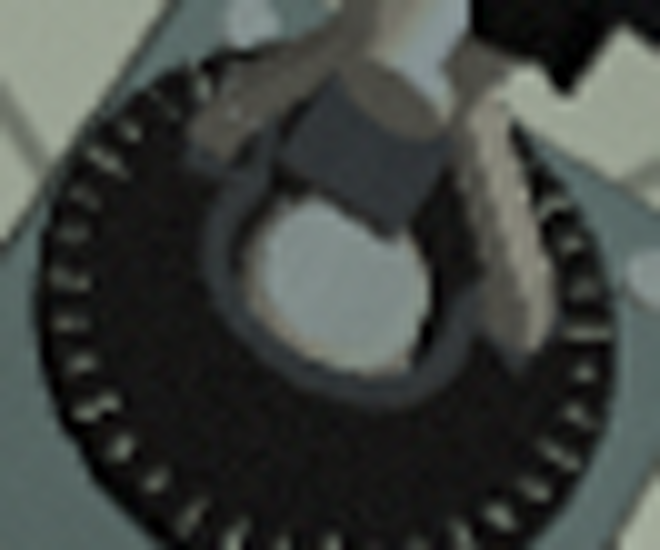

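Request:
arm_command(deltas=[-0.0006, 0.0015, 0, 0, 0, 0, -0.0006, 0.003, 0, 0, 0, 0, -0.0006, 0.0045, 0, 0, 0, 0, -0.0006, 0.006, 0, 0, 0, 0])

```text
time: 17.02
ee_pos: [0.5467, -0.2829, 0.1798]
eef_rot: [0.593, -0.385, 0.385, -0.593]
ft_force: [0.5, -0.6, -1.1]
width: 0.0356
```

```bash
python3 f14.py d3; python3 rf.py d3
```

```text
t 17.075 p [ 0.5466 -0.2828  0.1796] yaw(pl) 0.4198 tilt [-3.e-04  1.e-04 -1.e+00] F [-0.59  0.04 -1.88] T [-0.02 -0.01  0.03] w 0.0354
ring c [ 0.53598973 -0.28756545  0.07907475] rel spindle in ring frame [ 0.00444015 -0.00136358]
dz -0.002
[ 0.0022 -0.002   0.5405 -0.2882] 0.1958
[ 0.0022 -0.002   0.5409 -0.2881] 0.1953
[ 0.002  -0.0019  0.5408 -0.2882] 0.196
spindle rel ring (px,py) mm 2.06 -0.52
dz 0
[ 0.0015 -0.0021  0.541  -0.2879] 0.25
[ 0.0017 -0.002   0.5408 -0.2879] 0.2518
[ 0.0014 -0.0019  0.541  -0.288 ] 0.2509
spindle rel ring (px,py) mm 2.88 -0.27
dz 0.002
[ 0.0009 -0.0022  0.5408 -0.2878] 0.2997
[ 0.0012 -0.0021  0.5412 -0.2875] 0.303
[ 0.0011 -0.0022  0.5412 -0.2876] 0.301
spindle rel ring (px,py) mm 3.33 -0.01
```

View pics/d3_raw.png

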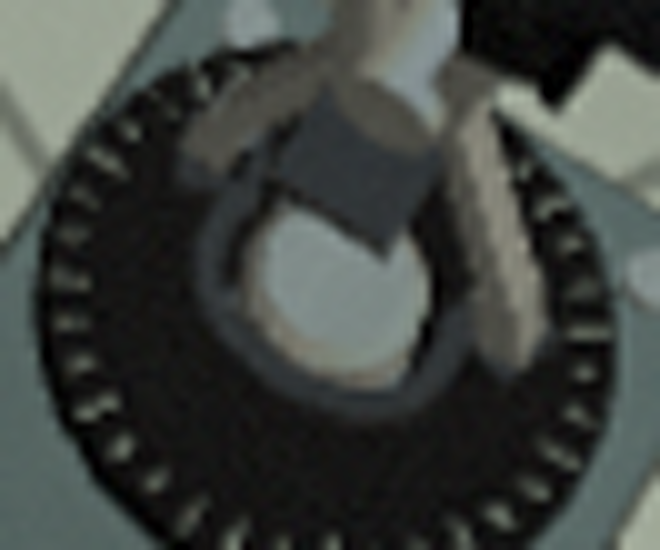

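Request:
arm_command(deltas=[0, 0.001, -0.0007, 0, 0, 0, 0, 0.0025, -0.0007, 0, 0, 0, 0, 0.004, -0.0007, 0, 0, 0, 0, 0.004, -0.0007, 0, 0, 0])

```text
time: 17.58
ee_pos: [0.546, -0.2831, 0.1758]
eef_rot: [0.593, -0.385, 0.385, -0.593]
ft_force: [0.2, -0.3, -1.9]
width: 0.0358
```

```bash
python3 f14.py d4; python3 rf.py d4
```

```text
t 17.625 p [ 0.546  -0.2831  0.1759] yaw(pl) 0.4198 tilt [-1.e-04  0.e+00 -1.e+00] F [-0.3  -0.62 -2.23] T [-0.04  0.02 -0.02] w 0.0354
ring c [ 0.53541978 -0.28783705  0.07535142] rel spindle in ring frame [ 0.00507131 -0.00134799]
dz -0.002
[ 0.0026 -0.0017  0.5401 -0.2884] 0.2961
[ 0.0028 -0.0015  0.5401 -0.2885] 0.2952
[ 0.0026 -0.0017  0.54   -0.2886] 0.2964
spindle rel ring (px,py) mm 1.18 -0.95
dz 0
[ 0.0021 -0.0017  0.5405 -0.2882] 0.237
[ 0.0022 -0.0017  0.5408 -0.2881] 0.238
[ 0.002  -0.0018  0.5404 -0.2884] 0.2367
spindle rel ring (px,py) mm 2.31 -0.73
dz 0.002
[ 0.0013 -0.0019  0.541  -0.288 ] 0.2746
[ 0.0015 -0.0018  0.5411 -0.2878] 0.2753
[ 0.0013 -0.0019  0.541  -0.288 ] 0.2744
spindle rel ring (px,py) mm 3.67 -0.48
```

View pics/d4_raw.png

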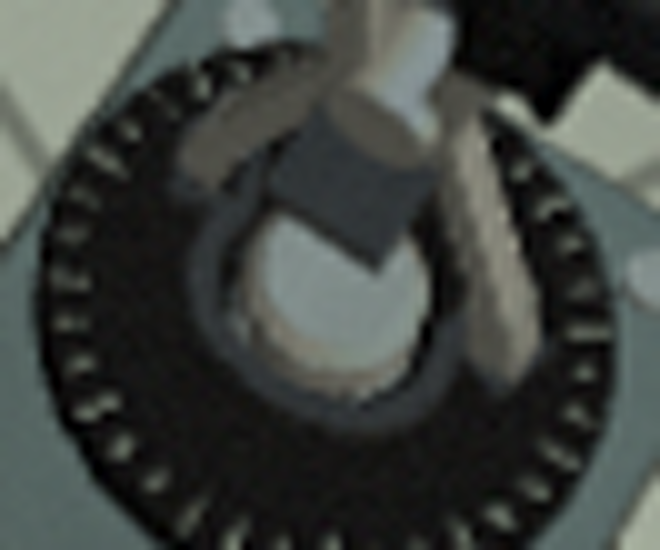

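Request:
arm_command(deltas=[0.0004, 0, -0.001, 0, 0, 0, 0.0004, 0.0015, -0.001, 0, 0, 0, 0.0004, 0.003, -0.001, 0, 0, 0, 0.0004, 0.003, -0.001, 0, 0, 0])

```text
time: 18.12
ee_pos: [0.5454, -0.284, 0.1731]
eef_rot: [0.593, -0.385, 0.385, -0.593]
ft_force: [0.1, -0.5, -2.0]
width: 0.0357
```

```bash
python3 f14.py d5; python3 rf.py d5
```

```text
t 18.175 p [ 0.5454 -0.284   0.1731] yaw(pl) 0.4197 tilt [ 3.e-04 -2.e-04 -1.e+00] F [ 1.13 -0.89  0.48] T [-0.05 -0.06 -0.05] w 0.0354
ring c [ 0.53482753 -0.28869746  0.07258751] rel spindle in ring frame [ 0.00596294 -0.00080385]
dz -0.002
[ 0.0038 -0.0015  0.54   -0.2886] 0.3994
[ 0.004  -0.0017  0.5405 -0.2884] 0.3979
[ 0.0023 -0.0021  0.5402 -0.2885] 0.409
spindle rel ring (px,py) mm 1.33 -0.31
dz 0
[ 0.0033 -0.0019  0.5405 -0.2884] 0.3777
[ 0.0033 -0.0019  0.5405 -0.2884] 0.3781
[ 0.0032 -0.0017  0.5399 -0.2886] 0.38
spindle rel ring (px,py) mm 1.98 -0.09
dz 0.002
[ 0.0025 -0.0019  0.5404 -0.2884] 0.3286
[ 0.0026 -0.0021  0.5404 -0.2884] 0.3305
[ 0.0022 -0.0021  0.5404 -0.2884] 0.3329
spindle rel ring (px,py) mm 2.76 -0.07
```

View pics/d5_raw.png

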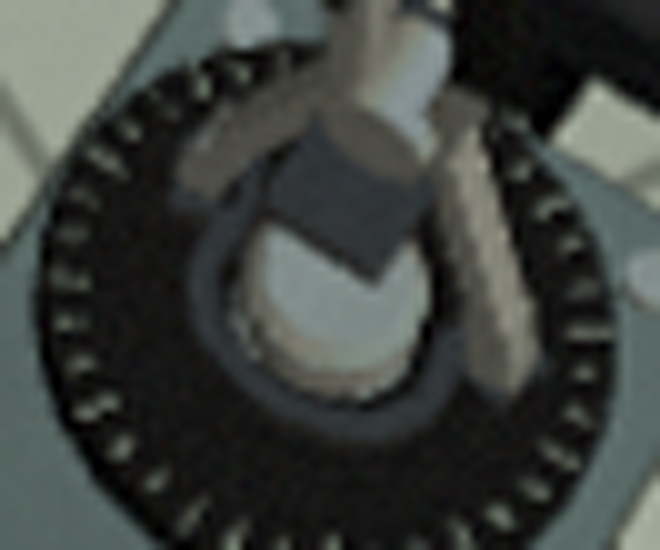

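Request:
arm_command(deltas=[0, 0.001, -0.0003, 0, 0, 0, 0, 0.002, -0.0003, 0, 0, 0, 0, 0.003, -0.0003, 0, 0, 0, 0, 0.003, -0.0003, 0, 0, 0])

```text
time: 18.68
ee_pos: [0.5451, -0.2841, 0.1699]
eef_rot: [0.593, -0.385, 0.385, -0.593]
ft_force: [0.6, -0.3, 0.9]
width: 0.0356
```

```bash
python3 f14.py d6
```

```text
t 18.725 p [ 0.5451 -0.2841  0.17  ] yaw(pl) 0.4197 tilt [ 2.e-04 -2.e-04 -1.e+00] F [ 0.57 -0.44  0.95] T [-0.04 -0.11  0.04] w 0.0351
ring c [ 0.53447488 -0.28883376  0.06948259] rel spindle in ring frame [ 0.00634051 -0.00082319]
```

View pics/d6_raw.png

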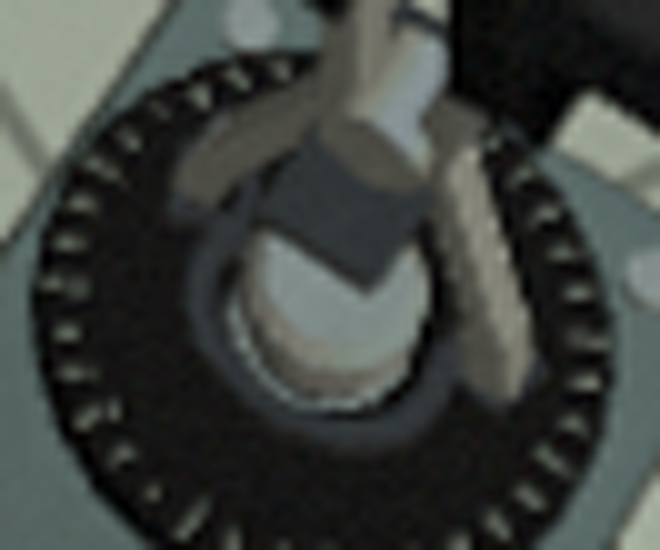

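Request:
arm_command(deltas=[0, 0.001, 0, 0, 0, 0, 0, 0.002, 0, 0, 0, 0, 0, 0.003, 0, 0, 0, 0, 0, 0.003, 0, 0, 0, 0])

```text
time: 19.23
ee_pos: [0.545, -0.2841, 0.1669]
eef_rot: [0.593, -0.385, 0.385, -0.593]
ft_force: [0.0, -0.6, 1.8]
width: 0.0358
```

Request:
arm_command(deltas=[0, 0.0005, 0, 0, 0, 0, 0, 0.001, 0, 0, 0, 0, 0, 0.001, 0, 0, 0, 0])

```text
time: 19.6
ee_pos: [0.545, -0.284, 0.1659]
eef_rot: [-0.593, 0.385, -0.385, 0.593]
ft_force: [-0.5, -0.1, 1.1]
width: 0.0353
```

```bash
python3 f14.py d7;python3 rf.py d7
```

```text
t 19.65 p [ 0.545  -0.284   0.1659] yaw(pl) 0.4198 tilt [-0. -0. -1.] F [-0.08  0.05  1.76] T [ 0.04 -0.15 -0.03] w 0.0352
ring c [ 0.53440587 -0.28872194  0.06543288] rel spindle in ring frame [ 0.00635793 -0.00095344]
dz -0.002
[ 0.0023 -0.0019  0.5374 -0.29  ] 0.4478
[ 0.0022 -0.002   0.5374 -0.29  ] 0.4463
[ 0.0023 -0.0021  0.5374 -0.29  ] 0.447
spindle rel ring (px,py) mm -0.01 -0.41
dz 0
[ 0.0014 -0.0022  0.5374 -0.29  ] 0.4017
[ 0.0014 -0.0023  0.5374 -0.29  ] 0.4021
[ 0.0016 -0.0023  0.5374 -0.2901] 0.4033
spindle rel ring (px,py) mm 0.78 -0.2
dz 0.002
[ 0.0008 -0.0025  0.5374 -0.29  ] 0.4448
[ 0.0007 -0.0025  0.5374 -0.29  ] 0.4452
[ 0.0011 -0.0024  0.5375 -0.2901] 0.4496
spindle rel ring (px,py) mm 1.43 0.14
```

View pics/d7_raw.png

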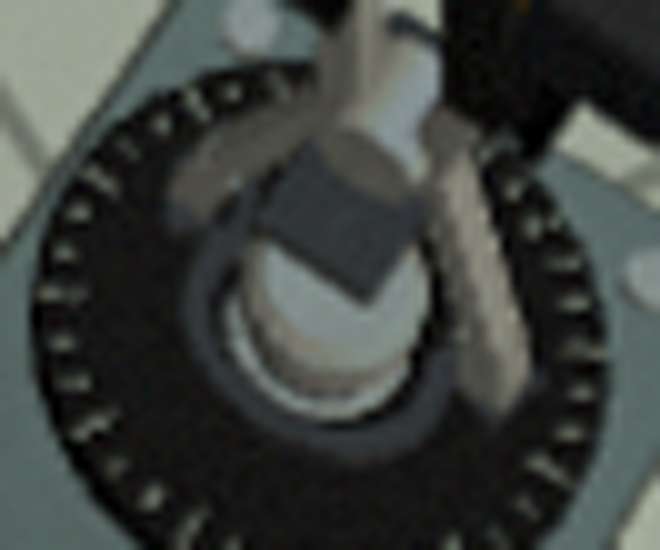

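Request:
arm_command(deltas=[0, 0.0004, 0, 0, 0, 0, 0, 0.0008, 0, 0, 0, 0, 0, 0.0008, 0, 0, 0, 0])

```text
time: 20.02
ee_pos: [0.5453, -0.2841, 0.1655]
eef_rot: [-0.593, 0.385, -0.385, 0.593]
ft_force: [0.5, 0.4, 5.3]
width: 0.0355
```

```bash
cat > plate.py <<'E'
from fit import *
import pickle,sys
a0,b0=pickle.load(open('p0.pkl','rb'))
def plz(b):
    # fit plate disc z with fixed xy
    res=[]
    for z in np.arange(.058,.073,.001):
        Sp0=[(np.vstack([box(-.065,.065,-.055,.055,0),box(-.065,.065,-.055,.055,.04)]),14),(box(-.065,.065,-.055,.055,.04),5)]
        M=Sp0+[(np.vstack([circ(.048,z-.006,80),circ(.048,z,80)]),11)]
        # evaluate only lower-left half of window (no pliers)
        f=lambda x:cost(b,x,M,(400,335,55,75))
        res.append((f([.5405,-.2878,.465]),z))
    return res
if __name__=='__main__':
    for n in sys.argv[1:]:
        b=b0 if n=='0' else pickle.load(open(n+'.pkl','rb'))[0]
        rr=plz(b);c=np.array(rr);i=c[:,0].argmin();print(n,c[i], c[max(i-1,0):i+2,0].round(1))
E
python3 f14.py d8; python3 plate.py 0 d5 d6 d7 d8
```

```text
t 20.075 p [ 0.5453 -0.2841  0.1656] yaw(pl) 0.4198 tilt [ 7.e-04 -4.e-04 -1.e+00] F [-0.12  0.78  5.47] T [ 0.1  -0.02 -0.  ] w 0.0356
ring c [ 0.53468367 -0.28880762  0.0650547 ] rel spindle in ring frame [ 0.00613921 -0.00076193]
0 [3.99133918e+02 7.00000000e-02] [401.4 399.1 399.5]
d5 [5.00982727e+02 7.00000000e-02] [502.7 501.  502.2]
d6 [5.23651036e+02 6.70000000e-02] [525.1 523.7 525.1]
d7 [5.62146387e+02 6.30000000e-02] [564.1 562.1 563.3]
d8 [5.64385517e+02 6.30000000e-02] [565.9 564.4 566. ]
```

Request:
arm_command(deltas=[0, -0.0003, 0.001, 0, 0, 0, 0, -0.0003, 0.002, 0, 0, 0, 0, -0.0003, 0.003, 0, 0, 0, 0, -0.0003, 0.003, 0, 0, 0])

```text
time: 20.58
ee_pos: [0.5477, -0.2831, 0.1655]
eef_rot: [0.593, -0.385, 0.385, -0.593]
ft_force: [-0.8, -0.6, 5.4]
width: 0.0356
```

```bash
python3 f14.py d9; python3 plate.py d9
```

```text
t 20.625 p [ 0.5477 -0.2831  0.1655] yaw(pl) 0.4196 tilt [-2.e-04 -5.e-04 -1.e+00] F [-0.58 -0.99  6.02] T [-0.12  0.34  0.07] w 0.0354
ring c [ 0.53708862 -0.28779457  0.06504628] rel spindle in ring frame [ 0.0035302  -0.00070629]
d9 [5.64566294e+02 6.30000000e-02] [566.  564.6 566.2]
```

View pics/d9_raw.png

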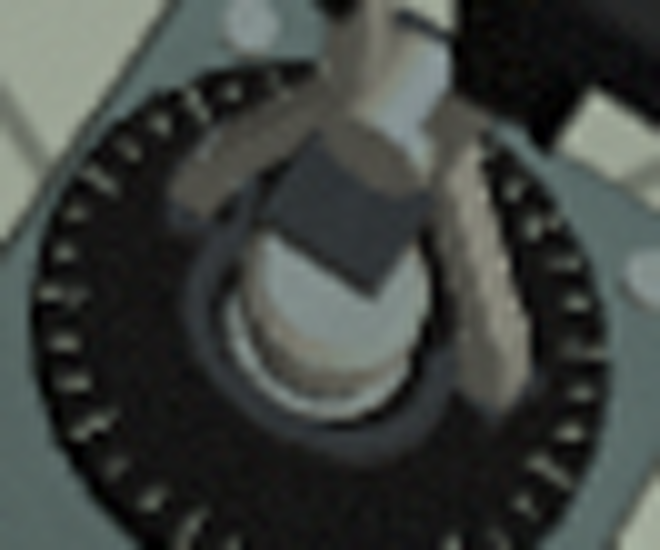

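Request:
arm_command(deltas=[0, -0.0004, 0, 0, 0, 0, 0, -0.0007, 0, 0, 0, 0, 0, -0.0007, 0, 0, 0, 0])

```text
time: 21.0
ee_pos: [0.5475, -0.2829, 0.1658]
eef_rot: [0.593, -0.385, 0.385, -0.593]
ft_force: [-0.9, -1.2, 1.7]
width: 0.0355
```

```bash
python3 f14.py d10; python3 plate.py d10
```

```text
t 21.05 p [ 0.5475 -0.2829  0.1658] yaw(pl) 0.4196 tilt [-5.e-04  0.e+00 -1.e+00] F [-0.18 -2.11  1.81] T [-0.4   0.26 -0.  ] w 0.0353
ring c [ 0.53695178 -0.28764174  0.06534261] rel spindle in ring frame [ 0.00359282 -0.00090163]
d10 [5.59160061e+02 6.30000000e-02] [561.1 559.2 560.3]
```

View pics/d10_raw.png

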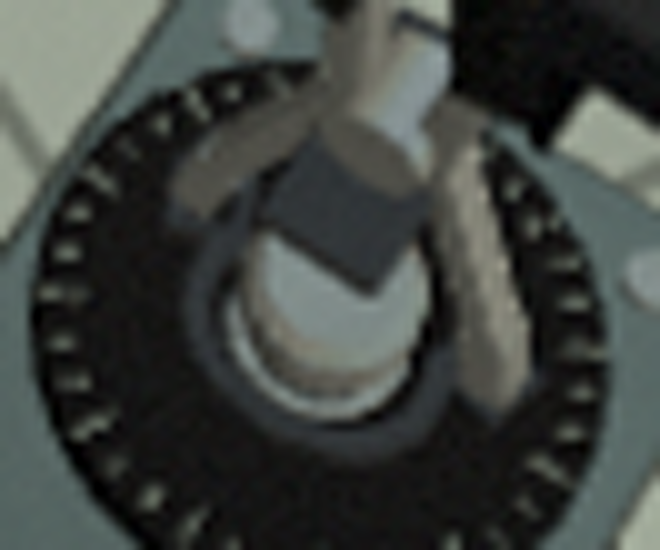

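```bash
cat > rf2.py <<'E'
from ring import *
from fit import minimize,gaussian_filter
from rf import bandpolys
import sys,pickle
S=8
def fr(b,zmid=.0655,ths=(.32,),yaw=.42,sp=(.5405,-.2880),sp_z=0,full=False,dbg=None):
    px=np.array([np.cos(yaw),np.sin(yaw),0]);py=np.array([-np.sin(yaw),np.cos(yaw),0])
    c0=np.array([sp[0],sp[1],zmid])
    cen=proj(b,c0); r0,cc,h,w=int(cen[0])-14,int(cen[1])-18,34,37
    I=b['image'][r0:r0+h,cc:cc+w].astype(float)
    A=pix(b,np.array([c0+px*.0+py*.03,c0+px*.0-py*.03]))-[cc,r0]
    yy,xx=np.mgrid[:h,:w]
    side=(A[1,0]-A[0,0])*(yy-A[0,1])-(A[1,1]-A[0,1])*(xx-A[0,0])
    B=pix(b,c0[None]-px*.01)[0]-[cc,r0]
    sb=(A[1,0]-A[0,0])*(B[1]-A[0,1])-(A[1,1]-A[0,1])*(B[0]-A[0,0])
    W=(side*sb>0).ravel()|full
    def f(x,th,dbg=False):
        L=np.zeros((h*S,w*S),np.uint8)
        def fill(X,l,hull=True):
            uv=((pix(b,X)-[cc,r0]+.5)*S-.5)*16;q=np.round(uv).astype(np.int32)
            if hull:q=cv2.convexHull(q.reshape(-1,1,2))
            cv2.fillPoly(L,[q],int(l),shift=4)
        o=np.array([sp[0],sp[1],0])
        fill(circ(.015,.063)+o,6);fill(np.vstack([circ(.013,.062),circ(.013,.0695)])+o,7)
        T=Tring(c0[0]+px[0]*x[0]+py[0]*x[1],c0[1]+px[1]*x[0]+py[1]*x[1],c0[2],yaw)
        for P in bandpolys(th):
            for dzz,l in ((-.0025,4),(.0025,5)):
                fill((P+[0,0,dzz])@T[:3,:3].T+T[:3,3],l,False)
        fill(np.vstack([circ(.015,.0695),circ(.015,.0795)])+o,1);fill(np.vstack([circ(.015,.0795),circ(.0125,.0825)])+o,2);fill(circ(.0125,.0825)+o,3)
        Bm=[]
        for l in np.unique(L):
            m=cv2.resize((L==l).astype(np.float32),(w,h),interpolation=cv2.INTER_AREA);Bm.append(gaussian_filter(m,.7).ravel()[W])
        Bm=np.array(Bm).T;Y=np.sqrt(I.reshape(-1,3)[W])
        c=np.linalg.lstsq(Bm,Y,rcond=None)[0];return ((Bm@c-Y)**2).mean()
    for th in ths:
        best=None
        for x0 in ([-.003,0],[0,0],[-.005,.001]):
            x0=np.array(x0);s=np.array([x0,x0+[.002,0],x0+[0,.002]])
            o=minimize(f,x0,args=(th,),method='Nelder-Mead',options=dict(initial_simplex=s,xatol=2e-5,fatol=1e-5,maxiter=150))
            if best is None or o.fun<best.fun:best=o
        print('th',th,'ring_c rel spindle px,py mm',(best.x*1e3).round(2),round(best.fun,4))
if __name__=='__main__':
    for n in sys.argv[1].split(','):
        b=pickle.load(open(n+'.pkl','rb'))[0];print(n)
        fr(b,ths=[float(t) for t in sys.argv[2].split(',')])
E
python3 rf2.py d7,d9,d10 .28,.32
python3 - <<'E'
from ring import *
import pickle
b,p=pickle.load(open('d10.pkl','rb'))
r0,c0,h,w,k=365,350,55,66,10
I=cv2.resize(b['image'][r0:r0+h,c0:c0+w,::-1],None,fx=k,fy=k,interpolation=cv2.INTER_CUBIC)
yaw=.42;px=np.array([np.cos(yaw),np.sin(yaw),0])
sp=np.array([.5405,-.288,0])
for d,col in ((-.004,(0,255,0)),(0,(0,0,255))):
    T=Tring(*(sp+px*d+[0,0,.068]),yaw);draw(I,b,ringpts(.32),T,r0,c0,k,col)
draw(I,b,[circ(.015,.0695),circ(.0125,.0825),circ(.015,.062)],Tring(*sp,0),r0,c0,k,(255,255,0))
cv2.imwrite('pics/d10o.png',I)
E
```

```text
d7
th 0.28 ring_c rel spindle px,py mm [-5.11 -0.59] 0.3862
th 0.32 ring_c rel spindle px,py mm [-4.64 -0.52] 0.3753
d9
th 0.28 ring_c rel spindle px,py mm [-5.15 -0.61] 0.3538
th 0.32 ring_c rel spindle px,py mm [-4.64 -0.52] 0.3432
d10
th 0.28 ring_c rel spindle px,py mm [-4.96 -0.51] 0.386
th 0.32 ring_c rel spindle px,py mm [-4.66 -0.51] 0.3797
```

View pics/d10o.png

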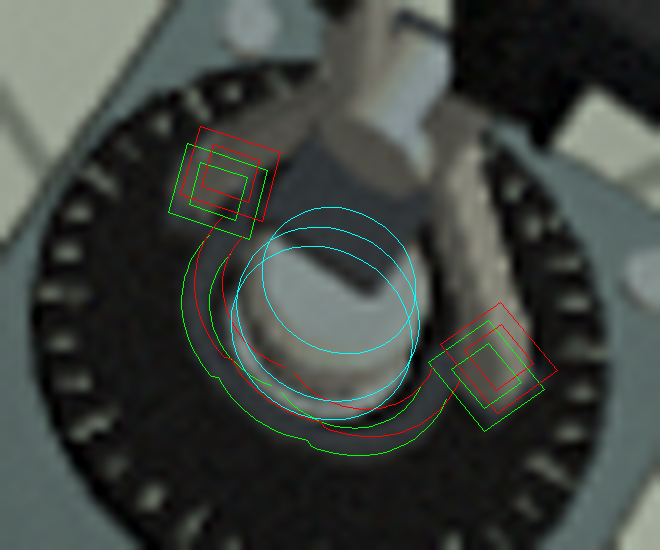

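Request:
arm_command(deltas=[0, 0, 0.001, 0, 0, 0, 0, 0, 0.002, 0, 0, 0, 0, 0, 0.0025, 0, 0, 0])

```text
time: 21.42
ee_pos: [0.55, -0.2816, 0.166]
eef_rot: [0.593, -0.385, 0.385, -0.593]
ft_force: [-0.7, -1.2, 0.2]
width: 0.0353
```

```bash
python3 f14.py d11; python3 plate.py d11; python3 rf2.py d11 .32
```

```text
t 21.475 p [ 0.5501 -0.2816  0.1661] yaw(pl) 0.4199 tilt [-1.e-04  1.e-04 -1.e+00] F [-1.04  0.32  2.15] T [-0.31  0.52  0.01] w 0.0355
ring c [ 0.53949759 -0.28633245  0.06557735] rel spindle in ring frame [ 0.0007344  -0.00105905]
d11 [5.34740647e+02 6.30000000e-02] [537.4 534.7 535.2]
d11
th 0.32 ring_c rel spindle px,py mm [-2.47 -0.21] 0.3179
```

View pics/d11_raw.png

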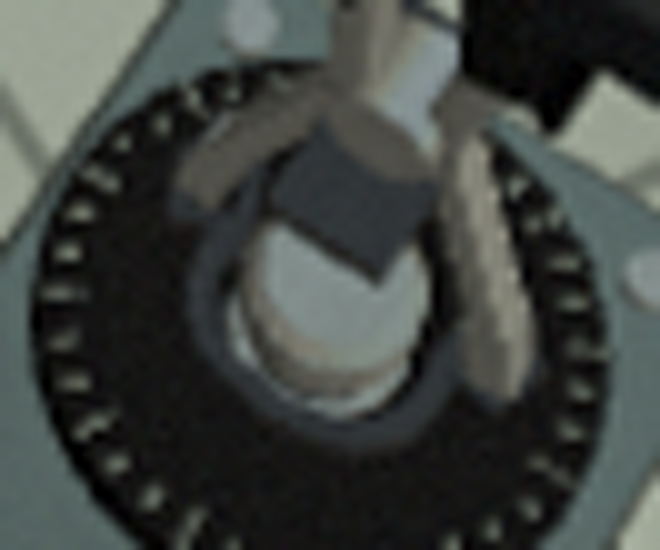

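Request:
arm_command(deltas=[0, 0.0001, 0.001, 0, 0, 0, 0, 0.0002, 0.002, 0, 0, 0, 0, 0.0002, 0.0025, 0, 0, 0])

```text
time: 21.85
ee_pos: [0.5524, -0.2807, 0.1659]
eef_rot: [-0.593, 0.385, -0.385, 0.593]
ft_force: [-1.5, -0.5, 0.9]
width: 0.0357
```

```bash
python3 f14.py d12; python3 plate.py d12; python3 rf2.py d12 .32
```

```text
t 21.9 p [ 0.5524 -0.2807  0.1659] yaw(pl) 0.4199 tilt [ 0. -0. -1.] F [-2.4 -1.1 -0.3] T [-0.25  0.53  0.04] w 0.0354
ring c [ 0.54181717 -0.28541939  0.06542774] rel spindle in ring frame [-0.0017559  -0.00094692]
d12 [5.07093192e+02 6.30000000e-02] [510.2 507.1 507.1]
d12
th 0.32 ring_c rel spindle px,py mm [-0.14 -0.26] 0.2826
```

View pics/d12_raw.png

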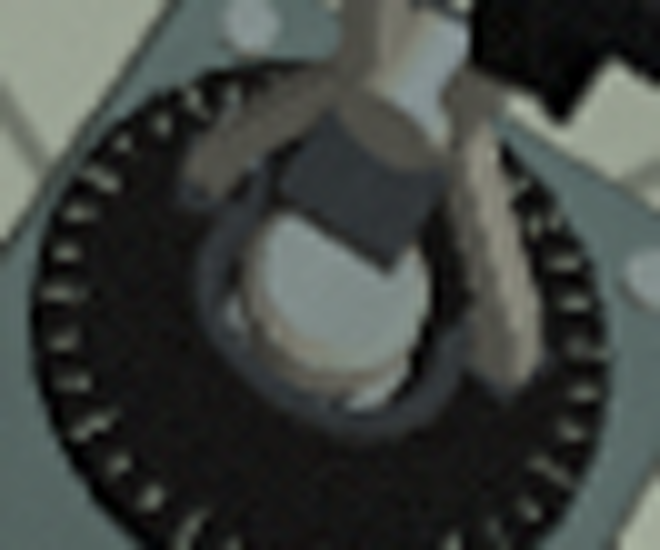

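Request:
arm_command(deltas=[0, 0, 0.0005, 0, 0, 0, 0, 0, 0.001, 0, 0, 0, 0, 0, 0.001, 0, 0, 0], hand=0.44)

```text
time: 22.28
ee_pos: [0.5534, -0.2803, 0.166]
eef_rot: [-0.593, 0.385, -0.385, 0.593]
ft_force: [-0.8, 0.2, 1.2]
width: 0.0386
```

```bash
python3 f14.py d13; python3 plate.py d13; python3 rf2.py d13 .24,.28,.32
```

```text
t 22.325 p [ 0.5533 -0.2803  0.166 ] yaw(pl) 0.4198 tilt [ 3.e-04 -1.e-04 -1.e+00] F [-0.87 -0.3   2.2 ] T [-0.17  0.33 -0.  ] w 0.039
ring c [ 0.54274926 -0.28507495  0.06548961] rel spindle in ring frame [-0.00274742 -0.00088136]
d13 [4.94339098e+02 6.30000000e-02] [496.7 494.3 495.1]
d13
th 0.24 ring_c rel spindle px,py mm [0.61 0.02] 0.2678
th 0.28 ring_c rel spindle px,py mm [1.03 0.02] 0.2622
th 0.32 ring_c rel spindle px,py mm [1.81 0.01] 0.2691
```

View pics/d13_raw.png

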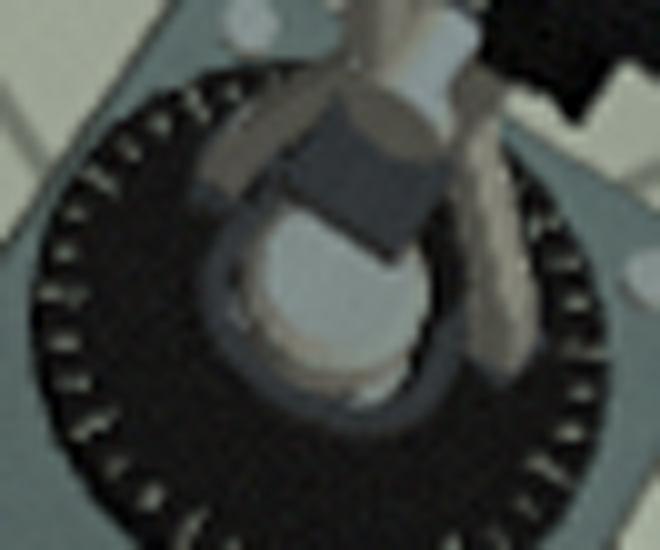

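Request:
arm_command(deltas=[0, 0, 0.0005, 0, 0, 0, 0, 0, 0.001, 0, 0, 0, 0, 0, 0.001, 0, 0, 0], hand=0.48)

```text
time: 22.7
ee_pos: [0.5543, -0.2797, 0.1661]
eef_rot: [-0.593, 0.385, -0.385, 0.593]
ft_force: [-1.3, 0.3, 2.7]
width: 0.0421
```

```bash
python3 f14.py d14; python3 plate.py d14; python3 rf2.py d14 .16,.2,.24
```

```text
t 22.75 p [ 0.5543 -0.2798  0.1661] yaw(pl) 0.42 tilt [ 2.e-04  0.e+00 -1.e+00] F [-1.26  1.37  2.92] T [0.17 0.41 0.04] w 0.0424
ring c [ 0.54366192 -0.28453018  0.06556472] rel spindle in ring frame [-0.00380291 -0.00100664]
d14 [4.83101478e+02 6.30000000e-02] [485.7 483.1 483.8]
d14
th 0.16 ring_c rel spindle px,py mm [0.03 0.23] 0.2623
th 0.2 ring_c rel spindle px,py mm [0.16 0.35] 0.2654
th 0.24 ring_c rel spindle px,py mm [1.07 0.26] 0.28
```

View pics/d14_raw.png

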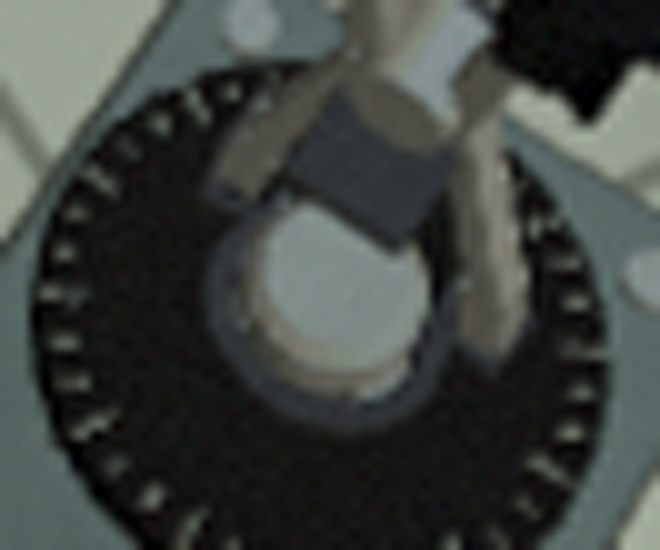

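Closing well. Continue.

Request:
arm_command(deltas=[0, -0.0002, 0.0004, 0, 0, 0, 0, -0.0002, 0.0008, 0, 0, 0, 0, -0.0002, 0.0008, 0, 0, 0], hand=0.52)

```text
time: 23.12
ee_pos: [0.5549, -0.2795, 0.1661]
eef_rot: [-0.593, 0.385, -0.385, 0.593]
ft_force: [-1.4, 1.6, 3.1]
width: 0.0456
```

```bash
python3 f14.py d15; python3 plate.py d15; python3 rf2.py d15 .04,.08,.12,.16
```

```text
t 23.175 p [ 0.5549 -0.2796  0.1661] yaw(pl) 0.4198 tilt [-1.e-04  1.e-04 -1.e+00] F [-2.21 -0.42  3.73] T [0.26 0.45 0.05] w 0.0457
ring c [ 0.54426955 -0.28430262  0.06559372] rel spindle in ring frame [-0.00445051 -0.00096665]
d15 [4.73811199e+02 6.30000000e-02] [476.5 473.8 474.4]
d15
th 0.04 ring_c rel spindle px,py mm [-1.64  0.1 ] 0.2467
th 0.08 ring_c rel spindle px,py mm [-1.36  0.3 ] 0.2413
th 0.12 ring_c rel spindle px,py mm [-1.64  0.13] 0.2503
th 0.16 ring_c rel spindle px,py mm [-1.54 -0.09] 0.2624
```

View pics/d15_raw.png

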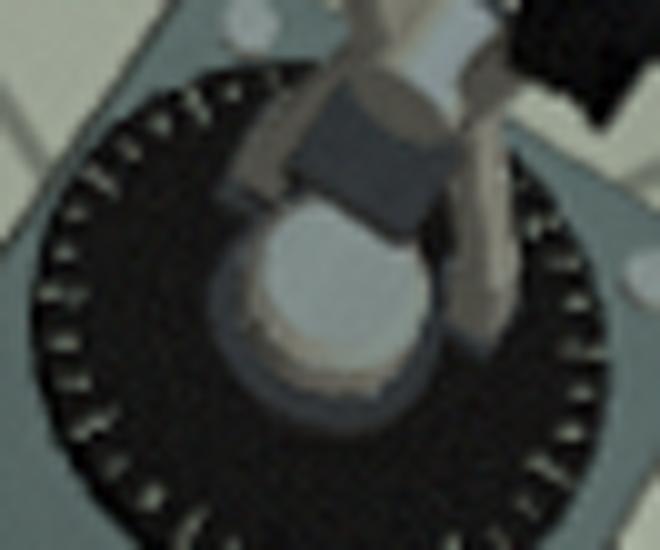

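Request:
arm_command(deltas=[0, -0.0003, 0.0005, 0, 0, 0, 0, -0.0003, 0.001, 0, 0, 0, 0, -0.0003, 0.001, 0, 0, 0], hand=0.56)

```text
time: 23.55
ee_pos: [0.5557, -0.2793, 0.1662]
eef_rot: [0.593, -0.385, 0.385, -0.593]
ft_force: [-0.8, 1.3, 0.6]
width: 0.0488
```

```bash
python3 f14.py d16; python3 plate.py d16; python3 rf2.py d16 0,.04,.08
```

```text
t 23.6 p [ 0.5558 -0.2792  0.1662] yaw(pl) 0.4198 tilt [-1.e-04 -0.e+00 -1.e+00] F [-0.99  0.42 -0.49] T [ 0.11  0.19 -0.03] w 0.0488
ring c [ 0.54517803 -0.28397748  0.06571247] rel spindle in ring frame [-0.00541261 -0.0008931 ]
d16 [4.66739195e+02 6.40000000e-02] [467.1 466.7 469.3]
d16
th 0.0 ring_c rel spindle px,py mm [-1.44  0.34] 0.2404
th 0.04 ring_c rel spindle px,py mm [-1.48  0.21] 0.2349
th 0.08 ring_c rel spindle px,py mm [-1.32  0.34] 0.2407
```

View pics/d16_raw.png

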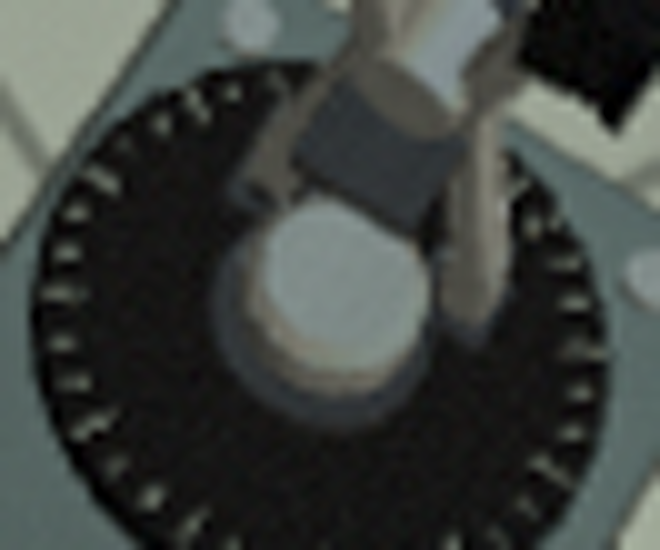

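Request:
arm_command(deltas=[0, 0, 0.0003, 0, 0, 0, 0, 0, 0.0005, 0, 0, 0, 0, 0, 0.0005, 0, 0, 0], hand=0.6)

```text
time: 23.98
ee_pos: [0.5563, -0.279, 0.1664]
eef_rot: [-0.593, 0.385, -0.385, 0.593]
ft_force: [-1.1, 0.2, -1.0]
width: 0.0526
```

```bash
python3 f14.py d17; python3 plate.py d17; python3 rf2.py d17 0,.04
```

```text
t 24.025 p [ 0.5563 -0.279   0.1664] yaw(pl) 0.4198 tilt [ 1.e-04 -0.e+00 -1.e+00] F [-0.5   0.72 -0.73] T [0.21 0.05 0.01] w 0.0524
ring c [ 0.54568534 -0.28373942  0.06590637] rel spindle in ring frame [-0.0059729 -0.0009036]
d17 [4.67913416e+02 6.40000000e-02] [469.1 467.9 469.7]
d17
th 0.0 ring_c rel spindle px,py mm [-1.48  0.39] 0.2452
th 0.04 ring_c rel spindle px,py mm [-1.51  0.18] 0.2393
```

View pics/d17_raw.png

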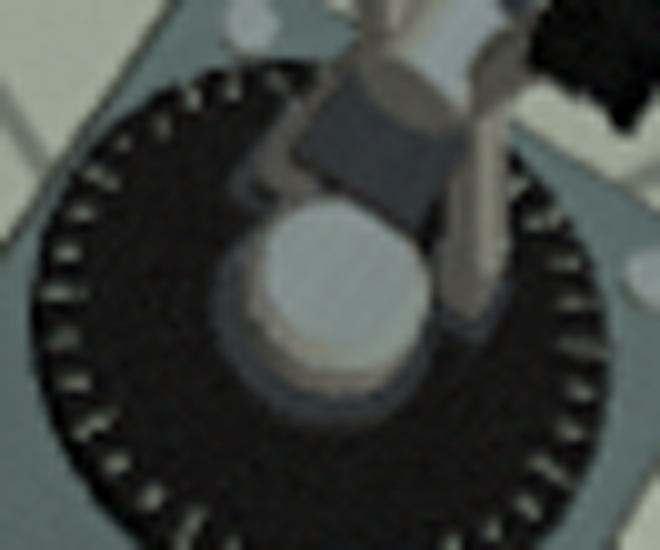

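Request:
arm_command(deltas=[-0.0008, 0, 0, 0, 0, 0, -0.0008, -0.0005, 0, 0, 0, 0, -0.0008, -0.0015, 0, 0, 0, 0, -0.0008, -0.0025, 0, 0, 0, 0])

```text
time: 24.52
ee_pos: [0.5558, -0.2782, 0.1688]
eef_rot: [0.593, -0.385, 0.385, -0.593]
ft_force: [0.5, 0.2, -0.9]
width: 0.0523
```

```bash
python3 f14.py d18; python3 plate.py d18
```

```text
t 24.575 p [ 0.5559 -0.2782  0.169 ] yaw(pl) 0.4198 tilt [-0.e+00  1.e-04 -1.e+00] F [ 0.91  0.52 -0.23] T [ 0.03 -0.04  0.05] w 0.0524
ring c [ 0.54530954 -0.28297739  0.06851208] rel spindle in ring frame [-0.00594049 -0.00175263]
d18 [4.69881773e+02 6.50000000e-02] [470.9 469.9 471.6]
```

View pics/d18_raw.png

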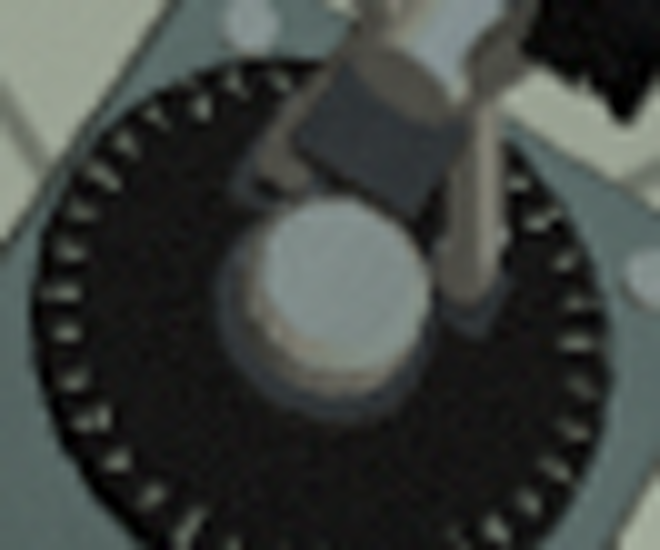

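Request:
arm_command(deltas=[0, -0.002, 0, 0, 0, 0, 0, -0.004, 0, 0, 0, 0, 0, -0.007, 0, 0, 0, 0, 0, -0.01, 0, 0, 0, 0])

```text
time: 25.08
ee_pos: [0.556, -0.2783, 0.1792]
eef_rot: [0.593, -0.385, 0.385, -0.593]
ft_force: [-0.1, 1.0, -2.0]
width: 0.0523
```

```bash
python3 f14.py d19; python3 plate.py d19
```

```text
t 25.125 p [ 0.5561 -0.2784  0.1796] yaw(pl) 0.4197 tilt [ 7.e-04 -4.e-04 -1.e+00] F [ 1.31  0.27 -1.77] T [ 0.   -0.01  0.03] w 0.0521
ring c [ 0.54555454 -0.28311275  0.07914866] rel spindle in ring frame [-0.006109   -0.00152914]
d19 [4.67589912e+02 6.50000000e-02] [468.6 467.6 469.4]
```

View pics/d19_raw.png

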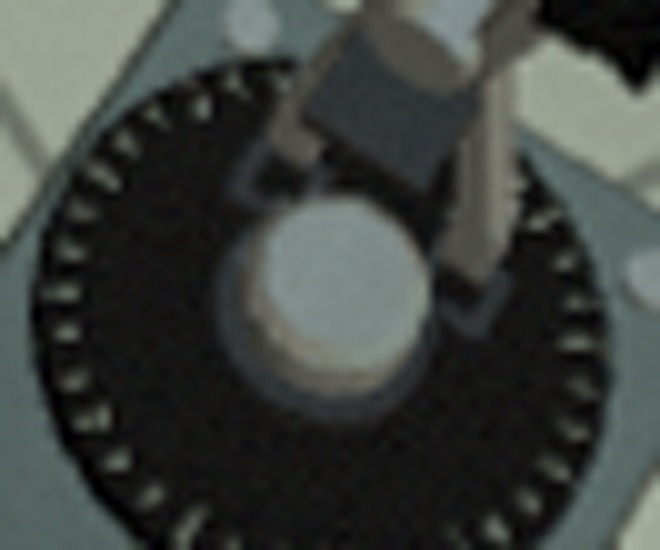

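Request:
arm_command(deltas=[0, -0.01, 0, 0, 0, 0, 0, -0.03, 0, 0, 0, 0, -0.01, -0.048, 0.004, 0, 0, 0, -0.05, -0.05, 0.023, 0, 0, 0, -0.1, -0.05, 0.046, 0, 0, 0, -0.14, -0.05, 0.065, 0, 0, 0, -0.16, -0.05, 0.073, 0, 0, 0])

```text
time: 26.0
ee_pos: [0.5577, -0.0987, 0.2305]
eef_rot: [-0.594, 0.383, -0.384, 0.594]
ft_force: [0.4, -0.3, -1.4]
width: 0.0528
```

```bash
python3 - <<'E'
from ring import *
import pickle
a=snap('top');b=snap('side');st();pickle.dump((b,a),open('e1.pkl','wb'))
o=[]
for P,(r0,c0,h,w) in ((a,(220,488,60,60)),(b,(370,350,60,60))):
    o.append(cv2.resize(P['image'][r0:r0+h,c0:c0+w,::-1],(400,400),interpolation=cv2.INTER_CUBIC))
cv2.imwrite('pics/e1.png',np.clip(np.hstack(o).astype(float)*1.6,0,255).astype(np.uint8))
E
python3 plate.py e1; python3 rf2.py e1 0,.04,.08
```

```text
t 26.1 p [ 0.5577 -0.0995  0.2301] yaw(pl) 0.4238 tilt [ 0.0014 -0.     -1.    ] F [-0.66 -0.36 -2.1 ] T [-0.04  0.    0.06] w 0.0523
e1 [4.65894305e+02 6.50000000e-02] [467.  465.9 467.6]
e1
th 0.0 ring_c rel spindle px,py mm [-0.52  0.25] 0.2179
th 0.04 ring_c rel spindle px,py mm [-0.64  0.27] 0.2137
th 0.08 ring_c rel spindle px,py mm [-0.67  0.47] 0.2163
```

View pics/e1.png

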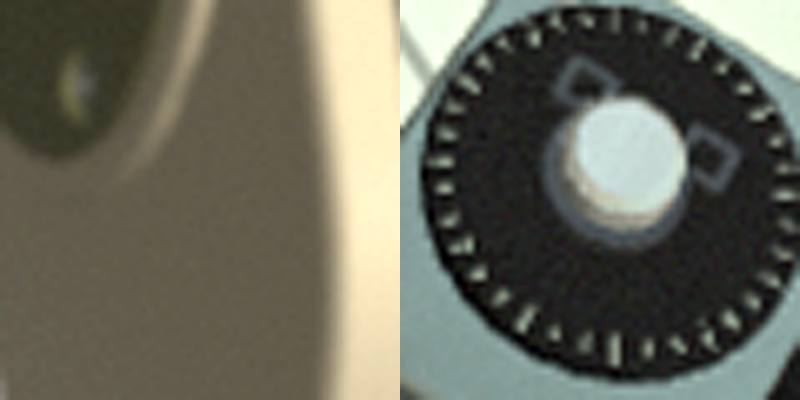

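```bash
python3 - <<'E'
from ring import *
import pickle
b,a=pickle.load(open('e1.pkl','rb'))
z=.0695
A=atz(b,(382.3,377.9),z);B=atz(b,(393.7,396.8),z);print(A,B,np.linalg.norm(A-B),(A+B)/2)
m=(A+B)/2;d=A-B;yaw=np.arctan2(-d[0],d[1]);print('yaw',yaw,'mid rel spindle',R.from_euler('z',-yaw).apply(m-[.5405,-.288,z]))
# overlay
r0,c0,h,w,k=370,355,45,60,12
I=cv2.resize(b['image'][r0:r0+h,c0:c0+w,::-1],None,fx=k,fy=k,interpolation=cv2.INTER_CUBIC);I=np.clip(I*1.5,0,255).astype(np.uint8)
draw(I,b,ringpts(0),Tring(.5405,-.288,.0695,yaw),r0,c0,k,(0,255,0))
draw(I,b,[circ(.0125,.0825),circ(.015,.0795)],Tring(.5405,-.288,0,0),r0,c0,k,(255,255,0))
cv2.imwrite('pics/e1o.png',I)
E
python3 - <<'E'
from plan import *
print(delta([.5635,.2685,.23],rot_for(.165,1)).round(4))
E
```

```text
[ 0.54739049 -0.26487535  0.0695    ] [ 0.56387582 -0.29622056  0.0695    ] 0.035415924719723796 [ 0.55563315 -0.28054796  0.0695    ]
yaw 0.48417429666251827 mid rel spindle [ 0.0168625  -0.00044864  0.        ]
[-3.33100e-01  1.00000e-04  1.56600e-01 -7.63000e-02  1.48271e+01
  2.51000e-02]
```

View pics/e1o.png

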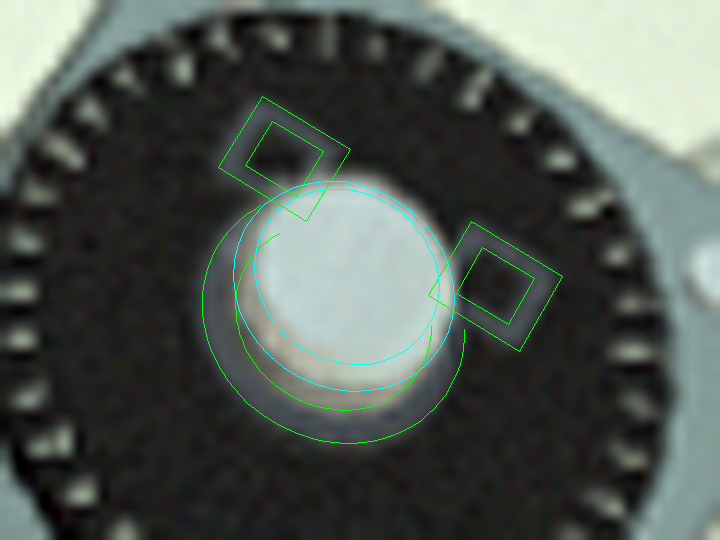

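Request:
arm_command(deltas=[-0.04, 0, 0.019, 0, 1.5, 0, -0.09, 0, 0.042, 0, 3.5, 0, -0.14, 0, 0.066, 0, 6, 0, -0.19, 0, 0.089, 0, 9, 0, -0.24, 0, 0.113, 0, 11.5, 0, -0.285, 0, 0.134, 0, 13.5, 0, -0.32, 0, 0.15, 0, 14.8, 0, -0.333, 0, 0.1565, 0, 14.8, 0])

```text
time: 27.1
ee_pos: [0.5648, 0.2665, 0.2289]
eef_rot: [-0.539, 0.458, -0.458, 0.539]
ft_force: [0.1, -0.8, -1.7]
width: 0.0523
```

Request:
arm_command(deltas=[0, 0, 0, 0, 0, 0, 0, 0, 0, 0, 0, 0])

```text
time: 27.35
ee_pos: [0.5656, 0.263, 0.2288]
eef_rot: [0.538, -0.458, 0.459, -0.538]
ft_force: [-0.6, -0.1, -1.4]
width: 0.0527
```

```bash
cat > g.py <<'E'
from ring import *
from fit import box
import sys
b=snap('side');s,p,q=st();print(delta([.5633,.2686,p[2]],rot_for(.165,1)).round(4))
yaw=.165
r0,c0,h,w,k=130,210,80,90,7
I=cv2.resize(b['image'][r0:r0+h,c0:c0+w,::-1],None,fx=k,fy=k,interpolation=cv2.INTER_CUBIC)
if len(sys.argv)>2:
    T=Tring(p[0],p[1],p[2]-.098,yaw)
    L=[np.vstack([B,B[:1]]) for B in [box(-.004,.004,s*.0125,s*.0205,0) for s in (1,-1)]+[box(-.023,.023,-.011,.011,.05)]]
    draw(I,b,L,T,r0,c0,k,(0,255,0))
    T=Tring(.5635,.2685,.08,yaw);draw(I,b,[box(-.01,.01,-.045,.045,0)],T,r0,c0,k,(255,255,0))
cv2.imwrite('pics/%s.png'%sys.argv[1],I)
E
python3 g.py g1 1
```

```text
t 27.4 p [0.5655 0.2631 0.2289] yaw(pl) 0.1587 tilt [ 4.0e-04 -1.2e-03 -1.0e+00] F [ 1.66 -0.09 -2.2 ] T [-0.02 -0.01 -0.  ] w 0.0527
[-0.0058 -0.     -0.0013 -0.0096 -0.3636  0.0706]
```

View pics/g1.png

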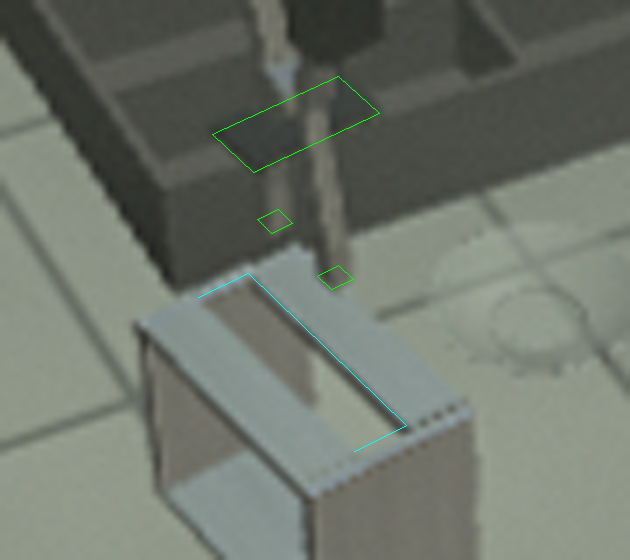

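Request:
arm_command(deltas=[-0.004, 0, -0.001, 0, 0, 0, -0.0058, 0, -0.0013, 0, -0.4, 0, -0.0058, 0.015, -0.0013, 0, -0.4, 0, -0.0058, 0.03, -0.0013, 0, -0.4, 0, -0.0058, 0.038, -0.0013, 0, -0.4, 0, -0.0058, 0.038, -0.0013, 0, -0.4, 0])

```text
time: 28.15
ee_pos: [0.562, 0.2706, 0.1898]
eef_rot: [0.541, -0.456, 0.456, -0.54]
ft_force: [0.2, -0.0, -0.3]
width: 0.0525
```

```bash
python3 g.py g2 1
```

```text
t 28.2 p [0.5623 0.2709 0.1906] yaw(pl) 0.1684 tilt [-4.e-04 -2.e-04 -1.e+00] F [-0.3   0.01 -1.28] T [0.04 0.01 0.04] w 0.0524
[0.0024 0.     0.0006 0.0253 0.196  0.0072]
```

View pics/g2.png

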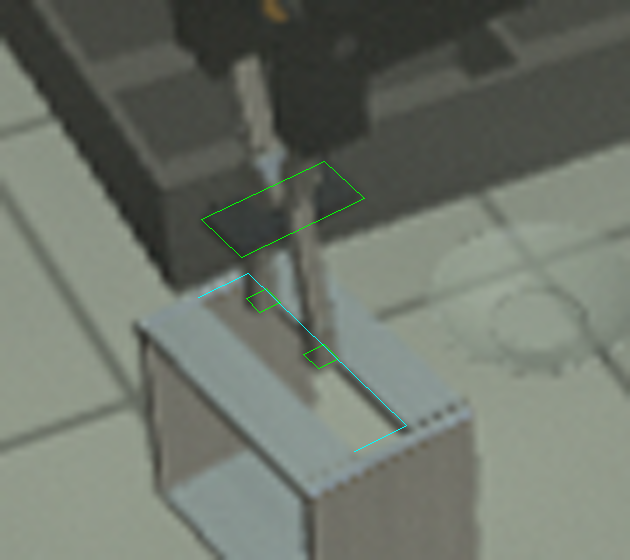

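Request:
arm_command(deltas=[0.0024, 0, 0.0006, 0, 0.2, 0, 0.0024, 0.008, 0.0006, 0, 0.2, 0, 0.0024, 0.018, 0.0006, 0, 0.2, 0, 0.0024, 0.03, 0.0006, 0, 0.2, 0, 0.0024, 0.042, 0.0006, 0, 0.2, 0, 0.0024, 0.052, 0.0006, 0, 0.2, 0, 0.0024, 0.056, 0.0006, 0, 0.2, 0, 0.0024, 0.056, 0.0006, 0, 0.2, 0])

```text
time: 29.2
ee_pos: [0.5633, 0.2687, 0.1347]
eef_rot: [0.54, -0.457, 0.457, -0.539]
ft_force: [-0.5, 0.5, -1.5]
width: 0.0523
```

```bash
python3 g.py g3 1
```

```text
t 29.25 p [0.5635 0.2688 0.1351] yaw(pl) 0.165 tilt [ 2.e-04  1.e-04 -1.e+00] F [ 0.21 -0.11 -1.43] T [ 0.    0.03 -0.01] w 0.0527
[ 0.0002 -0.     -0.0002 -0.0145 -0.0016 -0.0023]
```

View pics/g3.png

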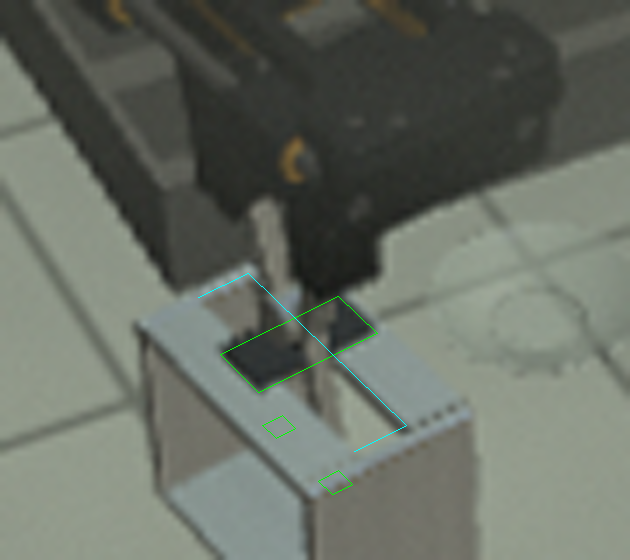

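Request:
arm_command(deltas=[0, 0.002, 0, 0, 0, 0, 0, 0.004, 0, 0, 0, 0, 0, 0.005, 0, 0, 0, 0, 0, 0.005, 0, 0, 0, 0])

```text
time: 29.75
ee_pos: [0.5633, 0.2686, 0.1298]
eef_rot: [0.54, -0.457, 0.457, -0.539]
ft_force: [0.7, 0.0, -1.8]
width: 0.0523
```

Request:
arm_command(deltas=[0, 0.0005, 0, 0, 0, 0, 0, 0.001, 0, 0, 0, 0, 0, 0.001, 0, 0, 0, 0])

```text
time: 30.12
ee_pos: [0.5634, 0.2686, 0.1288]
eef_rot: [0.54, -0.457, 0.457, -0.539]
ft_force: [0.5, 0.2, -1.2]
width: 0.0525
```

Request:
arm_command(deltas=[0, 0.0005, 0, 0, 0, 0, 0, 0.001, 0, 0, 0, 0, 0, 0.001, 0, 0, 0, 0])

```text
time: 30.5
ee_pos: [0.5636, 0.2687, 0.1283]
eef_rot: [-0.539, 0.457, -0.457, 0.54]
ft_force: [-0.5, -1.3, 2.7]
width: 0.0525
```

```bash
python3 g.py g4 1
```

```text
t 30.55 p [0.5635 0.2687 0.1283] yaw(pl) 0.1649 tilt [ 5.e-04  1.e-04 -1.e+00] F [-0.73 -0.41  2.4 ] T [-0.19  0.24 -0.01] w 0.0525
[ 0.0001 -0.     -0.0003 -0.0315 -0.0078  0.0016]
```

View pics/g4.png

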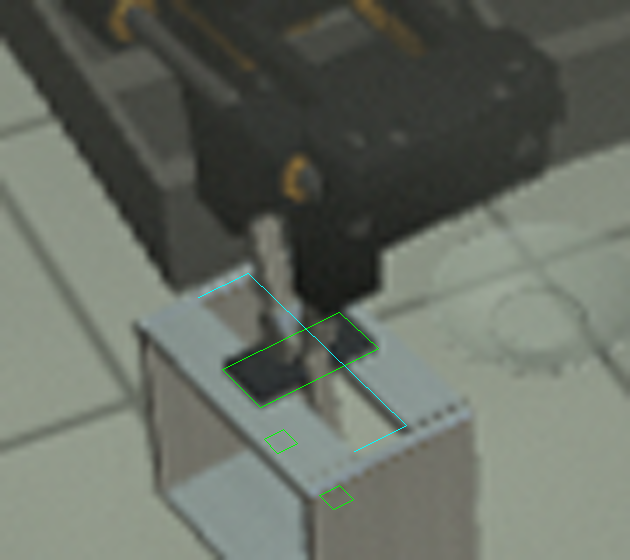

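Request:
arm_command(deltas=[0, 0, 0, 0, 0, 0, 0, 0, 0, 0, 0, 0], hand=0.66, grip_force=10)

```text
time: 30.8
ee_pos: [0.5633, 0.2686, 0.1277]
eef_rot: [0.54, -0.457, 0.457, -0.539]
ft_force: [-0.9, -0.6, -0.9]
width: 0.057
```

Request:
arm_command(deltas=[0, 0, 0, 0, 0, 0, 0, 0, 0, 0, 0, 0, 0, 0, 0, 0, 0, 0], hand=1)

```text
time: 31.18
ee_pos: [0.5634, 0.2687, 0.1279]
eef_rot: [0.54, -0.457, 0.457, -0.539]
ft_force: [-0.0, -0.2, -0.4]
width: 0.0796
```

```bash
python3 g.py g5 1
```

```text
t 31.225 p [0.5634 0.2687 0.1279] yaw(pl) 0.165 tilt [ 0.e+00 -1.e-04 -1.e+00] F [ 0.17 -0.04 -0.13] T [0.03 0.   0.03] w 0.0825
[ 0.0001  0.     -0.0001 -0.0014  0.0002  0.004 ]
```

View pics/g5.png

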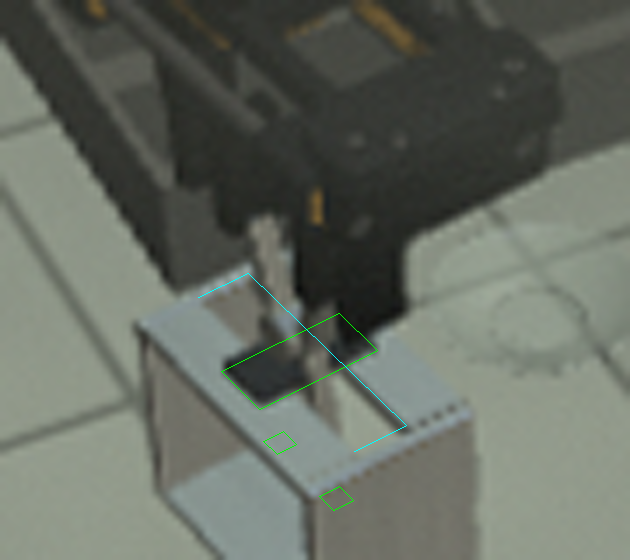

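Released, flange lies on the stand. Straight up, then back away.

Request:
arm_command(deltas=[0, 0, 0, 0, 0, 0, 0, -0.015, 0, 0, 0, 0, 0, -0.035, 0, 0, 0, 0, 0, -0.06, 0, 0, 0, 0, 0, -0.085, 0, 0, 0, 0, 0, -0.105, 0, 0, 0, 0, 0, -0.12, 0, 0, 0, 0, 0, -0.12, 0, 0, 0, 0])

```text
time: 32.22
ee_pos: [0.5637, 0.269, 0.2491]
eef_rot: [-0.539, 0.457, -0.457, 0.54]
ft_force: [-0.2, 0.8, -0.3]
width: 0.0874
```

Request:
arm_command(deltas=[0.02, 0, -0.03, 0, 0, 0, 0.05, 0, -0.07, 0, 0, 0, 0.08, 0, -0.1, 0, 0, 0, 0.11, 0, -0.12, 0, 0, 0, 0.13, 0, -0.13, 0, 0, 0, 0.13, 0, -0.13, 0, 0, 0])

```text
time: 32.98
ee_pos: [0.4561, 0.1172, 0.2473]
eef_rot: [0.539, -0.458, 0.458, -0.538]
ft_force: [0.1, -0.1, -0.8]
width: 0.0869
```

```bash
python3 - <<'E'
from ring import *
import pickle
a=snap('top','t9');b=snap('side','s9');st();pickle.dump((b,a),open('e2.pkl','wb'))
o=[]
for P,(r0,c0,h,w) in ((a,(200,180,66,66)),(b,(130,210,80,80)),(b,(370,350,60,60)),(a,(220,488,60,60))):
    o.append(cv2.resize(P['image'][r0:r0+h,c0:c0+w,::-1],(300,300),interpolation=cv2.INTER_CUBIC))
cv2.imwrite('pics/e2.png',np.clip(np.vstack([np.hstack(o[:2]),np.hstack(o[2:])]).astype(float)*1.4,0,255).astype(np.uint8))
E
python3 plate.py e2
```

```text
t 33.075 p [0.4564 0.1195 0.2475] yaw(pl) 0.1649 tilt [-4.e-04  0.e+00 -1.e+00] F [-0.1  -0.99 -0.13] T [ 0.06 -0.01 -0.04] w 0.0871
e2 [4.20316162e+02 6.50000000e-02] [421.3 420.3 421.8]
```

View pics/e2.png

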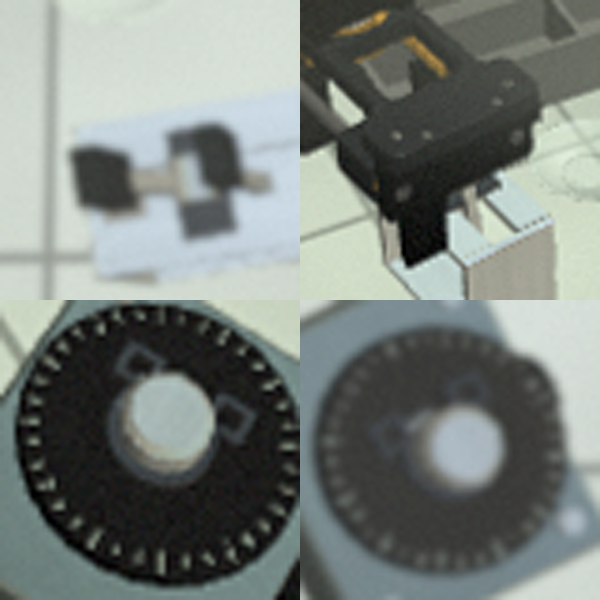

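View pics/t9.png

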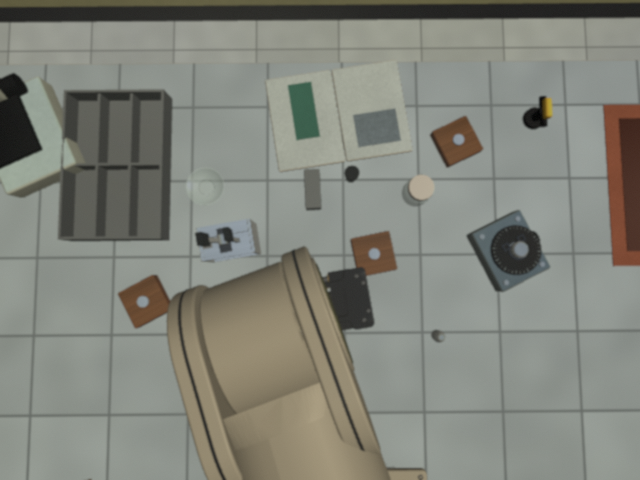

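View pics/s9.png

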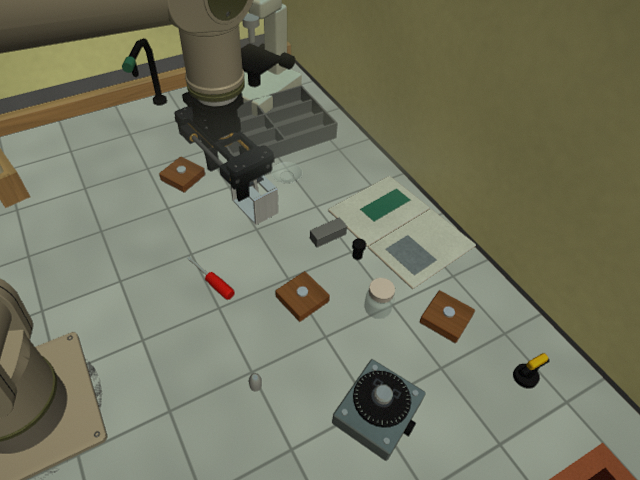

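```bash
python3 - <<'E'
from ring import *
import pickle
b,a=pickle.load(open('e2.pkl','rb'));z=.0695
A=atz(a,(246.6,505.6),z);B=atz(a,(238.4,521),z);m=(A+B)/2;d=A-B;yaw=np.arctan2(-d[0],d[1]);print(np.linalg.norm(d),yaw,R.from_euler('z',-yaw).apply(m-[.5407,-.2868,z]))
r0,c0,h,w,k=222,485,50,60,11
I=cv2.resize(a['image'][r0:r0+h,c0:c0+w,::-1],None,fx=k,fy=k,interpolation=cv2.INTER_CUBIC);I=np.clip(I*1.8,0,255).astype(np.uint8)
draw(I,a,ringpts(0),Tring(.5409,-.2864,.0695,.47),r0,c0,k,(0,255,0))
draw(I,a,[circ(.0125,.0825)],Tring(.5409,-.2864,0,0),r0,c0,k,(255,255,0))
cv2.imwrite('pics/e3.png',I)
E
```

```text
0.03375550288856747 0.4740683628294199 [0.0154589  0.00067584 0.        ]
```

View pics/e3.png

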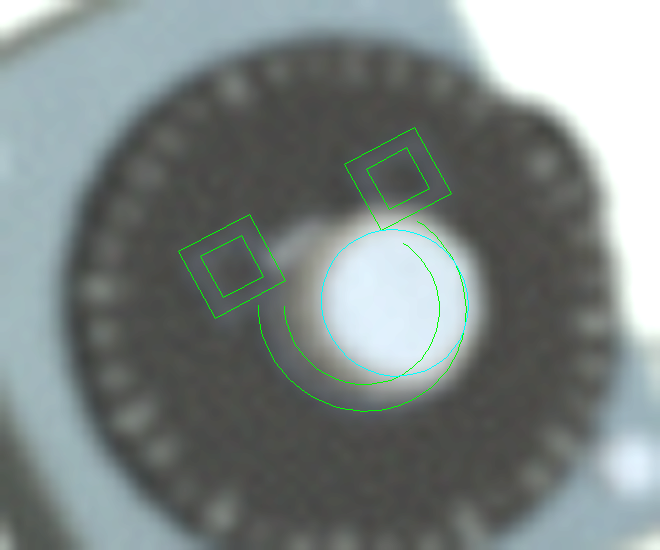

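Ring closed (lug spacing 33.8 mm against 33 when closed), centred on the spindle within about 1 mm; plate held at about 65 mm. Handing in.

```bash
python3 -c "
from bench import r
print(r.close_job())"
```

```text
the job is handed in; nothing more can be done
None
```

I took the pliers from their stand and spread the ring on the block. I carried it over the spindle, pressed the plate to its stop, let the ring close in the groove, and put the pliers back upright in the stand. The job was handed in at about 33 s; no verdict was reported.

**Pressing:** The plate went down to its stop (top at about 63 mm) with a net force of about 7–8 N at most. I then eased off to about 3–4 N before letting the ring close.

**Ring:** In the last pictures the spacing of the lug holes is 33.8 mm in the top view, against 33 mm when closed. The ring sits on the spindle axis to within about 1 mm. An earlier rough reading in the side view gave 35.4 mm, and the ring fits there were blunt (0–0.08 rad of bend fitted about equally well). So "fully closed" rests on picture checks good to about 1–2 mm.

**Plate:** It stays down with its top at about 65 mm, measured in 1 mm steps. That is close to the 64.5 mm expected with the ring in the groove.

**Pliers and bench:** In the top view the pliers stand as they did at the start. In the final side view the gripper hid them, though I had seen the flange on the stand before letting go. The other things on the bench look unmoved in both views, and the gripper was open and clear of everything.

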